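Gauge the strip, load the washing basket and hang it up

TASK

These machined parts go for washing. First check the aluminium strip on the thickness gauge: lay it flat on the gauge's base under the foot, let go of it and press the foot down on to it for a moment, then let the foot spring back up. Then put the strip and all the loose aluminium discs into the washing basket while it stands on the table, and hang the loaded basket by its handle bar on both prongs of the hook stand; do not disturb the other things on the bench.

Things in the scene. Friction and masses are not known exactly. Their poses are not given: they have to be found in the camera images.
- strip: loose plain aluminium bar, 120 (x) x 30 (y) x 8 (z) mm, 78 g, flat on the table at the start. Origin: centre of the underside; x along its length. Its two ends are alike.
- disc1: loose plain aluminium disc, 40 mm diameter, 6 mm thick, 21 g, lying flat on the table; two to four of these (disc1 to disc4) are present, the others are absent. Origin: centre of the underside; z along its axis. It goes into the basket.
- disc2: loose plain aluminium disc, 40 mm diameter, 6 mm thick, 21 g, lying flat on the table; two to four of these (disc1 to disc4) are present, the others are absent. Origin: centre of the underside; z along its axis. It goes into the basket.
- disc3: loose plain aluminium disc, 40 mm diameter, 6 mm thick, 21 g, lying flat on the table; two to four of these (disc1 to disc4) are present, the others are absent. Origin: centre of the underside; z along its axis. It goes into the basket.
- disc4: loose plain aluminium disc, 40 mm diameter, 6 mm thick, 21 g, lying flat on the table; two to four of these (disc1 to disc4) are present, the others are absent. Origin: centre of the underside; z along its axis. It goes into the basket.
- basket: loose steel washing basket, 350 g: open tray 250 (x) x 140 (y) mm outside, walls 30 mm high, walls and floor 3 mm thick, with a rigid handle fixed across its middle. Origin: centre of the underside, z up. Legs at x = 0, y = -66 and +66 mm carry a bar along y, centre 107 mm high. The window under the bar is 128 mm wide, from the rim (30 mm) up to 100 mm.
- bail_bar (a point): centre of the basket's handle bar: 10 mm thick in the basket's x, 14 mm tall, running 136 mm along the basket's y; axes as the basket's. Grip it here from above.
- hook_stand: fixed stand; origin on the table; its hook points along its -x, roughly to the robot. Base 240 x 130 x 10 mm, x -100 to 140; 25 mm column at x = 120, 235 tall. Two prongs (8 mm rod) at y = -35 and +35 run to -x, axis 215 mm high; at x = -28 to -44 they dip to a seat, axis 200 high, x = -44 to -56, then rise to tips at x = -78, axis 222 (top 226).
- hook_seat (a point): seat midway between the prongs: x = -50 mm, y = 0 of the stand, at the top of the rods (204 mm high), where the handle bar's underside rests (bar centre 7 mm higher); axes as the stand's. Bring the bar over the tips from the -x side, prongs passing through the window under it, then lower it into the seat, bar across the prongs.
- gauge: fixed thickness gauge. Origin on the table under the middle of its flat stone base, 200 (x) x 150 (y) x 20 (z) mm. Column at the +x end (front face x = 68 mm, 135 high); a head 24 mm wide reaches from it to x = 18 at 85 to 115 mm height and carries the foot. The -x end of the base roughly faces the robot and is open: slide a part under the foot from there.
- anvil (a point): point on the top of the gauge's base straight under the foot: x = +30 mm, y = 0 in the gauge's frame, 20 mm above the table.
- foot_tip (a point): middle of the underside of the gauge's foot (a 12 mm disc on an upright rod); 30 mm above the base when up.
- foot_pad (a point): middle of the top of the black 28 mm thumb pad on the foot's rod, 150 mm above the table when up; press it straight down from above. It moves with the foot.
- gauge_foot (a joint): travel of the gauge foot in m: 0 = up, grows downwards to 0.030 = foot on the bare base; on the 8 mm strip it stops at 0.022. A spring returns it: about 2 N net at 0 rising to about 4 N at 0.022.
- mirror_mount: bystander: black mirror mount, about 45 x 45 x 53 mm; leave alone. Origin under its middle.
- retaining_ring: bystander: black ring 38 mm across with a 26 mm hole, 8 mm thick; leave alone, not one of the discs.
- hex_driver: bystander: screwdriver 160 mm long lying on the table; leave alone.
- optic_post: bystander: steel post 100 mm tall on a 60 mm round foot; leave alone.

How it is judged:
By the outcome, as a careful person would: the job done as asked, in the order asked, and still so for the second after the job is handed in, with the robot touching nothing.
Of disc1, disc2, disc3, disc4 only 2 to 4 are there at a start; the rules pass over those that are not, and their reading is None.
At some moment in a run one of disc1, disc2, disc3, disc4, strip may be knocked a few centimetres aside while the robot is not near it.
It also fails if it takes over 210 s, if anything falls off the work surface, if the arm or the gripper's body presses on something with over 40 N, if the wrist force passes 120 N, or if a joint passes its speed limit or range.

ROBOT

A 6-joint arm with a two-finger parallel gripper is mounted at the origin on the work surface. World frame = base frame: x ahead of the robot, y to its left, z up, the work surface at z = 0. Lengths are in m, angles in rad, forces in N, time in s.
With the tool pointing down it reaches from about 0.325 to 1 m from the base axis. Payload 5.1 kg.
Tool frame: the origin (TCP) lies at the very end of the fingers, on their centre line; the grasp point (between the pads) lies 19 mm behind it (ctrl.hold_point_z is the distance from the TCP to the grasp point, in m); z points along the fingers, y is the line along which they close (so a half turn about z gives the same grasp; the last joint's range is limited). The gripper opens to 85 mm and grips with 20 to 120 N. Pads are 22 mm wide; open, the fingers measure 114 mm over their backs; the gripper's body (76 mm by 85 mm) begins 54 mm behind the grasp point. The pads swing forward as they close: fully open they stand 13 mm farther back than shut.
Start: joints at [-1.313, 0.124, 1.65, -0, 1.367, -0.083], TCP at [0.217, -0.613, 0.204] pointing down, gripper open.
Joint ranges: [-2.61, 2.61], [-1.02, 2.33], [0.03, 2.71], [-1.35, 4.49], [0.32, 2.68], [-2.91, 2.91]. Speed limits (rad/s): [2.57, 2.57, 3.14, 3.14, 3.14, 3.14].

INTERFACE

Orientations are given as a unit quaternion [w, x, y, z].
In Python, from bench import ctrl, vision gives the robot as it stands. The module is installed in compiled form; this text tells all that it offers.
- The arm moves only by the tool carry_out, never from a script. Its argument "moves" is a list of rows, each a list of 7 numbers: the shift along the tool's x, y, z in mm, then the turn, a rotation vector about the tool's x, y, z in degrees, then the opening, from -1 (shut) to 1 (fully open). In form: [[tx, ty, tz, wx, wy, wz, jaw], ...]. A call has 1 to 20 rows; each row shifts and turns the commanded pose from where the row before left it, along the tool's axes as they then stand; what a row does not reach is not made up. A row lasts 1/8 s, in which the tool goes at most 62.5 mm and 10.7 degrees, less where a joint would pass 70% of its speed; a pose out of reach is approached as far as the arm can. A call with a gripper value outside its range is refused whole. The fingers move at their own pace and stop on an object; "newtons" is the grip in N (left out, the last holds). Time passes only in rows, so rows that do not move let the fingers close. It gives the time, the measured TCP pose, the force, the opening and the grip force at its end, in the units of the state.
- ctrl.observe(): the state, without advancing time (a new reading comes with each control period).
- vision.grab_frame(name): name is "scene" or "top" or "wrist"; returns a dict with "color" (400x640x3 uint8, red, green, blue), "range_z" (400x640 float32, m along the optical axis (not along the pixel's ray), 0 where there is no reading), "fx", "fy", "cx", "cy" (pixels), "R" (3x3) and "t" (3): a world point X has camera coordinates R X + t. Camera axes: x right, y down, z forward; pixel columns grow to the right and rows downward; lengths in m; the calibration is good to about 2 mm. The wrist camera is an equidistant fisheye: a pixel r from the principal point sees the ray r / f radians off the axis. A picture is of the moment at which its call begins.
- ctrl.close_job(): hands the job in; it is judged then, once.
The state is a dict: "time": time; "qpos": joint angles; "joint_velocities": joint speeds; "effort": joint torques, N m; "position": TCP position; "eef_rot": TCP orientation; "force": force on the tool from outside, world axes, zero at the start; "wrist_torque": the same for the moment, N m; "finger_gap": finger opening in m; "finger_force": force on a finger pad.
Only numpy, scipy, OpenCV 4.12 (cv2) and the standard library are available. Lean on these libraries where they do the work, as an engineer would, in place of code of your own. Each camera call takes 0.05 s, during which the arm holds its last target. There are 200 camera calls.

## Working session

There is one attempt and no reset: what is moved stays moved. The work goes in short steps, Python scripts to look and compute and a tool call to move; the robot and the scene stay as the last step left them, time stands still between calls to the robot, and variables do not carry over. Pictures are saved under pics/ and viewed, at most 14 in all, crops included, and the job is handed in when it is done.

Besides the shell and the picture viewer there is one more tool, called as a command line: name --pt "numbers of a row" for each row, then --argument value for the rest. carry_out: Moves the arm, as the interface text tells. Its arguments: {"type":"object","properties":{"moves":{"type":"array"},"newtons":{"type":"number"}},"required":["moves"]}

```bash
mkdir -p pics; cat > h.py <<'E'
import numpy as np, cv2
from bench import ctrl, vision
def save(f,n): cv2.imwrite('pics/'+n, f['color'][:,:,::-1])
def cloud(f):
    z=f['range_z']; v,u=np.mgrid[:z.shape[0],:z.shape[1]]
    P=np.stack([(u-f['cx'])/f['fx']*z,(v-f['cy'])/f['fy']*z,z],-1)
    W=(P-f['t'])@f['R']; W[z==0]=np.nan
    return W
E
python3 - <<'E'
from h import *
for n in('scene','top'):
    f=vision.grab_frame(n); save(f,n+'0.png'); np.savez(n+'0.npz',**f)
    print(n,f['fx'],f['cx'],f['cy'],f['R'].round(3).tolist(),f['t'])
s=ctrl.observe(); print({k:np.round(v,3) for k,v in s.items()})
E
```

```text
scene 386.18238650024097 318.8343836312618 201.53716088638384 [[0.494, 0.869, -0.004], [0.703, -0.402, -0.587], [-0.512, 0.287, -0.81]] [-0.23855504 -0.28053695  1.66466833]
top 464.57387584243236 316.03963897811906 202.03701702829008 [[-0.003, -1.0, -0.01], [-0.986, 0.005, -0.165], [0.165, 0.01, -0.986]] [0.01979674 0.49912631 1.33749498]
{'time': np.float64(0.1), 'qpos': array([-1.313,  0.124,  1.652, -0.   ,  1.367, -0.083]), 'joint_velocities': array([ 0.001, -0.001, -0.004,  0.001, -0.001,  0.   ]), 'effort': array([ 1.0000e-03, -4.2493e+01, -3.6665e+01, -0.0000e+00,  4.0000e-03,
       -0.0000e+00]), 'position': array([ 0.217, -0.612,  0.203]), 'eef_rot': array([-0.001,  0.986,  0.17 , -0.   ]), 'force': array([ 0.255, -0.397, -0.437]), 'wrist_torque': array([ 0.007, -0.051,  0.042]), 'finger_force': np.float64(0.0), 'finger_gap': np.float64(0.085)}
```

View pics/top0.png

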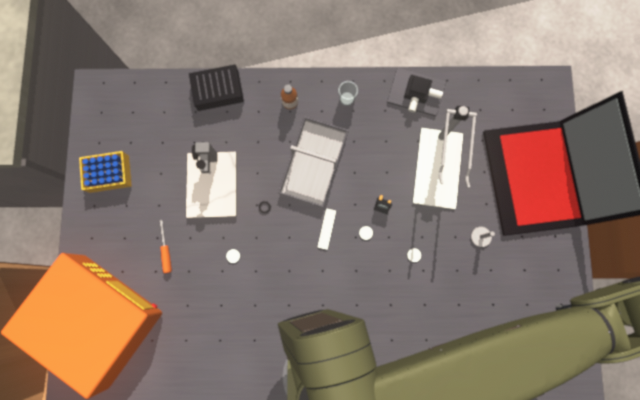

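View pics/scene0.png

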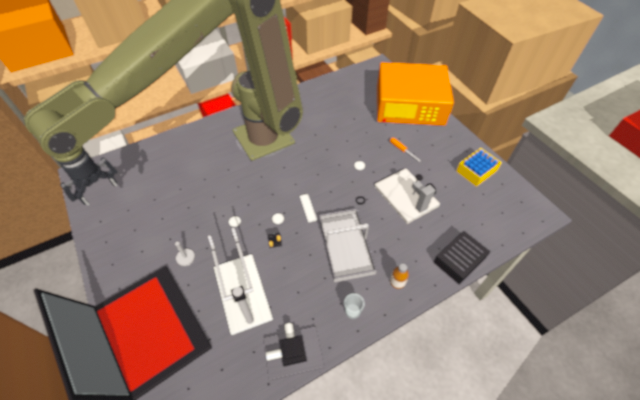

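The top view shows the gauge at (212,185), basket (315,163), stand (440,170), strip (327,229), discs at (233,256), (366,233), (414,255) and the ring at (265,207). The scene view shows the same three discs, at (360,166), (278,218), (235,222).

```bash
python3 - <<'E'
from h import *
f=dict(np.load('top0.npz')); W=cloud(f); g=f['color'].astype(int); 
hsv=cv2.cvtColor(f['color'],cv2.COLOR_RGB2HSV)
m=((hsv[...,2]>150)&(hsv[...,1]<50)).astype(np.uint8)
n,l,st,c=cv2.connectedComponentsWithStats(m)
for i in range(1,n):
    x,y,w,h,a=st[i]
    if a<40 or y<90 or y>290 or x<150 or x>500: continue
    P=W[l==i]; P=P[~np.isnan(P[:,0])]
    r=cv2.minAreaRect((P[:,:2]*1000).astype(np.float32))
    print(c[i].round(1),a,'med',np.nanmedian(P,0).round(4),'rect',np.round(r[0],1),np.round(r[1],1),round(r[2],1))
def at(u,v): return W[v,u].round(3)
print('table z',at(300,280),at(380,150),at(150,200))
# tall things
for name,(u0,u1,v0,v1),zr in [('basket bar',(270,360,110,220),(.09,.13)),('basket rim',(270,360,110,220),(.02,.045)),('gauge base',(175,245,140,230),(.012,.026)),('gauge head',(175,245,130,230),(.1,.13)),('pad',(175,245,130,230),(.14,.17)),('stand base',(405,490,100,220),(.005,.018)),('prongs',(405,490,90,220),(.17,.25))]:
    S=W[v0:v1,u0:u1].reshape(-1,3); S=S[(S[:,2]>zr[0])&(S[:,2]<zr[1])]
    if len(S)<3: print(name,len(S)); continue
    r=cv2.minAreaRect((S[:,:2]*1000).astype(np.float32)); print(name,len(S),S.mean(0).round(3),'rect',np.round(r[0],1),np.round(r[1],1),round(r[2],1))
for n,s in(('top0',(150,510,90,290)),):
    a=cv2.imread(f'pics/{n}.png')[s[2]:s[3],s[0]:s[1]]; cv2.imwrite('pics/crop0.png',cv2.resize(a,None,fx=2.2,fy=2.2,interpolation=cv2.INTER_CUBIC))
E
```

```text
[346.7  97.6] 120 med [ 0.8189 -0.078   0.0316] rect [831.7 -79.2] [37.1 51.7] 81.0
[413.2 104.1] 92 med [ 0.804  -0.2818  0.0387] rect [ 804.9 -283.5] [20.5 43.5] 74.5
[463. 110.] 69 med [ 0.71   -0.3715  0.2346] rect [ 759.6 -404.5] [ 22.7 143.7] 55.8
[438.2 166.9] 3488 med [ 0.6065 -0.3479  0.0098] rect [ 648.  -364.2] [139.4 318.9] 81.8
[471.7 138.5] 231 med [ 0.649  -0.3974  0.2173] rect [ 676.9 -422.6] [ 80.4 254.8] 79.2
[313.1 163. ] 3127 med [0.6225 0.0271 0.0029] rect [630.9  33.7] [154.3 242.6] 73.9
[201.7 146.5] 103 med [0.6457 0.3411 0.1345] rect [666.9 342.9] [70.4 35.7] 8.1
[211.8 187.1] 2978 med [0.5479 0.3295 0.0195] rect [564.7 341.3] [211.6 162.1] 1.0
[467.3 180.9] 46 med [ 0.5282 -0.3794  0.2067] rect [ 544.3 -408.4] [29.9 98.5] 33.7
[326.4 228.4] 489 med [ 0.4242 -0.012   0.0065] rect [425.6 -13.2] [ 36.2 125.9] 77.0
[162.1 232.1] 68 med [0.4143 0.4819 0.0136] rect [415.7 484.5] [77.3 13.7] 11.2
[365.6 232.4] 171 med [ 0.4127 -0.1314  0.0049] rect [ 412.  -132.5] [40.6 42.5] 0.4
[481.3 235.9] 324 med [ 0.3966 -0.4734  0.0094] rect [ 398.9 -478.1] [61.8 63. ] 63.8
[232.7 255.5] 175 med [0.3429 0.268  0.0049] rect [345.6 268.1] [42.9 42.3] 87.5
[414.  254.7] 173 med [ 0.3439 -0.2732  0.0047] rect [ 345.3 -274.6] [43.2 39.4] 88.8
table z [ 0.271  0.067 -0.   ] [nan nan nan] [0.515 0.528 0.002]
basket bar 206 [0.626 0.024 0.112] rect [626.8  25. ] [135.8  11.2] 71.6
basket rim 503 [0.63  0.023 0.031] rect [627.5  24.7] [144.  255.6] 71.7
gauge base 2750 [0.548 0.332 0.02 ] rect [559.5 336.5] [201.1 152. ] 1.6
gauge head 213 [0.615 0.338 0.115] rect [618.9 344.9] [51.  81.8] 83.6
pad 83 [0.59  0.337 0.149] rect [613.3 339.1] [75.6 26.6] 3.6
stand base 3421 [ 0.625 -0.359  0.01 ] rect [ 639.8 -386.7] [261.8 378.4] 88.3
prongs 741 [ 0.645 -0.361  0.218] rect [ 616.8 -358.5] [ 79.4 217.2] 81.5
```

View pics/crop0.png

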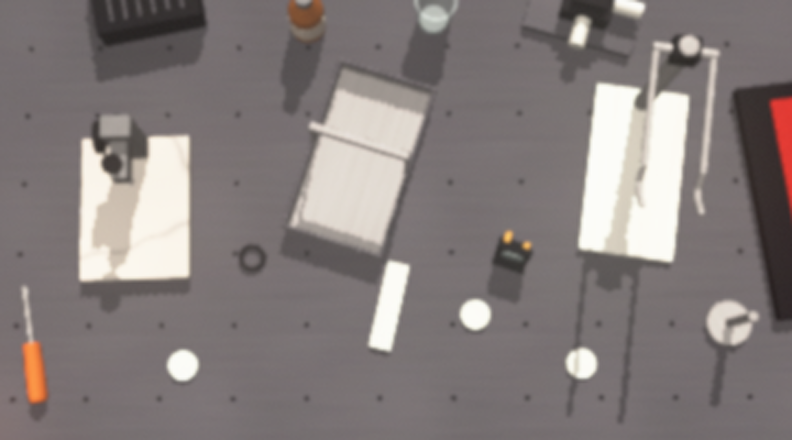

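```bash
cat >> h.py <<'E'
def go(x,y,z,phi,start=None):
    """print turn about tool z (deg), then shift along tool x,y,z (mm) after that turn"""
    s=ctrl.observe(); p=np.array(s['position']); w,a,b,c=s['eef_rot']
    from scipy.spatial.transform import Rotation as Ro
    R=Ro.from_quat([a,b,c,w]).as_matrix(); ph=np.degrees(np.arctan2(R[1,0],R[0,0]))
    d=(np.array([x,y,z])-p)*1000; t=np.radians(phi)
    tw=(ph-phi+180)%360-180
    print('t',round(s['time'],2),'pos',p.round(4),'phi',round(ph,1),'tilt',R[:,2].round(3),'gap',round(s['finger_gap'],4),'F',np.round(s['force'],1))
    print('  turn wz',round(tw,1),'shift',round(d[0]*np.cos(t)+d[1]*np.sin(t),1),round(d[0]*np.sin(t)-d[1]*np.cos(t),1),round(-d[2],1))
E
python3 - <<'E'
from h import *
go(.3847,-.0038,.10,-13)
f=dict(np.load('top0.npz')); W=cloud(f)
S=W[80:220,400:495].reshape(-1,3); S=S[(S[:,2]>.19)&(S[:,2]<.24)]
# two prongs: rotate candidates, find angle with sharpest lateral histogram
best=max(((np.var(np.histogram((S[:,1]*np.cos(a)-S[:,0]*np.sin(a)),bins=np.arange(-.6,.6,.004))[0]),np.degrees(a)) for a in np.radians(np.arange(-20,10,.5))))
print('prong yaw',best)
a=np.radians(best[1]); L=S@np.array([[np.cos(a),-np.sin(a)],[np.sin(a),np.cos(a)],[0,0]])
print('x range',np.percentile(L[:,0],[0,1,50,99,100]).round(3)); h,e=np.histogram(L[:,1],bins=np.arange(L[:,1].min(),L[:,1].max()+.004,.004)); print(list(zip(e.round(3),h)))
hsv=cv2.cvtColor(f['color'],cv2.COLOR_RGB2HSV)
m=((hsv[...,2]>150)&(hsv[...,1]<50)); B=W[110:225,405:475][m[110:225,405:475]]; B=B[(B[:,2]>.005)&(B[:,2]<.016)]
r=cv2.minAreaRect((B[:,:2]*1000).astype(np.float32)); print('base',r)
E
```

```text
t 0.1 pos [ 0.2171 -0.612   0.2031] phi 19.5 tilt [-0.     0.002 -1.   ] gap 0.0854 F [ 0.3 -0.4 -0.4]
  turn wz 32.5 shift 26.5 -630.4 103.1
prong yaw (np.float64(175.51181754119088), np.float64(-8.5))
x range [0.554 0.557 0.71  0.767 0.772]
[(np.float64(-0.303), np.int64(80)), (np.float64(-0.299), np.int64(131)), (np.float64(-0.295), np.int64(33)), (np.float64(-0.291), np.int64(6)), (np.float64(-0.287), np.int64(6)), (np.float64(-0.283), np.int64(5)), (np.float64(-0.279), np.int64(17)), (np.float64(-0.275), np.int64(20)), (np.float64(-0.271), np.int64(22)), (np.float64(-0.267), np.int64(25)), (np.float64(-0.263), np.int64(20)), (np.float64(-0.259), np.int64(25)), (np.float64(-0.255), np.int64(21)), (np.float64(-0.251), np.int64(27)), (np.float64(-0.247), np.int64(23)), (np.float64(-0.243), np.int64(9)), (np.float64(-0.239), np.int64(8)), (np.float64(-0.235), np.int64(32)), (np.float64(-0.231), np.int64(105)), (np.float64(-0.227), np.int64(104))]
base ((614.156494140625, -369.5244140625), (154.38169860839844, 253.54034423828125), 81.08267211914062)
```

carry_out --pt "0 0 0 0 0 8 1" --pt "0 0 0 0 0 8 1" --pt "0 0 0 0 0 8 1" --pt "0 0 0 0 0 8.5 1" --pt "2 -42 0 0 0 0 1" --pt "2 -42 0 0 0 0 1" --pt "2 -42 0 0 0 0 1" --pt "2 -42 0 0 0 0 1" --pt "2 -42 0 0 0 0 1" --pt "2 -42 0 0 0 0 1" --pt "2 -42 0 0 0 0 1" --pt "2 -42 0 0 0 0 1" --pt "2 -42 0 0 0 0 1" --pt "2 -42 10 0 0 0 1" --pt "2 -42 10 0 0 0 1" --pt "2 -42 10 0 0 0 0.5" --pt "2 -42 20 0 0 0 0.3" --pt "0 -42 20 0 0 0 0.3" --pt "0 -42 20 0 0 0 0.3" --pt "0 0 13 0 0 0 0.3"

```text
time: 2.6
position: [0.3833, -0.0024, 0.0999]
eef_rot: [-0.0, 0.994, -0.111, -0.001]
force: [0.3, -0.4, -0.2]
finger_gap: 0.0553
finger_force: 0.0
```

```bash
python3 - <<'E'
from h import *
go(.3847,-.0038,.10,-13)
f=vision.grab_frame('wrist'); save(f,'w1.png'); print(f['fx'],f['cx'],f['cy'],f['R'].round(3).tolist(),f['t'])
f=vision.grab_frame('top'); save(f,'t1.png')
E
```

```text
t 2.6 pos [ 0.3833 -0.0024  0.0999] phi -12.7 tilt [-0.002  0.001 -1.   ] gap 0.0553 F [ 0.3 -0.4 -0.2]
  turn wz 0.3 shift 1.7 1.1 -0.1
309.70691628693146 317.3044890363677 200.77816806399778 [[-0.22, -0.976, 0.001], [-0.928, 0.209, 0.308], [-0.301, 0.067, -0.951]] [0.08217488 0.34787382 0.39621225]
```

View pics/w1.png

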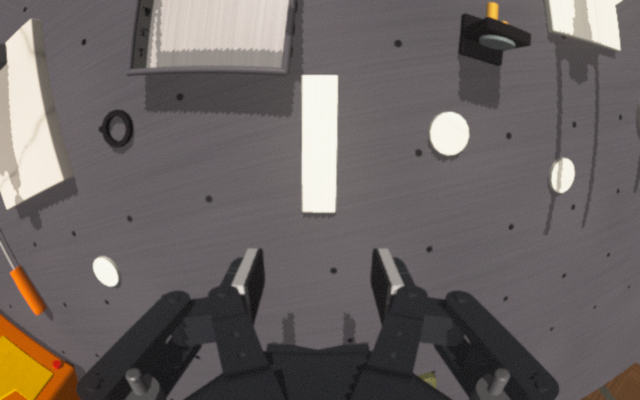

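View pics/t1.png

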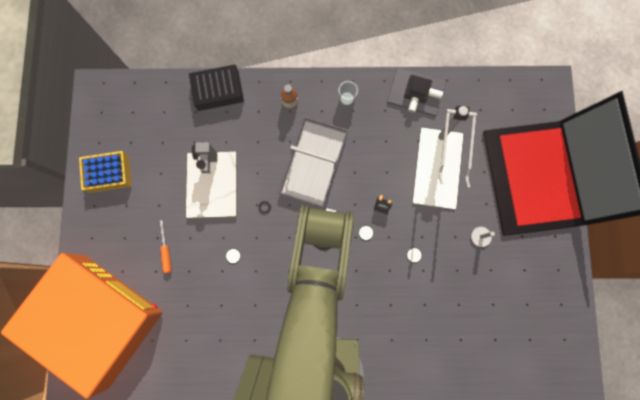

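The wrist view shows the strip from (320,75) to (320,213), straight between the fingers. The top view shows three discs only, with nothing moved. I'll cross-check positions using the wrist fisheye.

```bash
cat >> h.py <<'E'
def ray(f,u,v,z):
    """wrist pixel -> world point on plane z"""
    d=np.array([u-f['cx'],v-f['cy']],float); r=np.hypot(*d); th=r/f['fx']
    c=np.array([*(d/max(r,1e-9)*np.sin(th)),np.cos(th)]); C=-f['R'].T@f['t']; w=f['R'].T@c
    return C+w*(z-C[2])/w[2]
def blobs(f,z=.007,amin=80):
    """bright low-saturation blobs in wrist picture, as world minAreaRects"""
    hsv=cv2.cvtColor(f['color'],cv2.COLOR_RGB2HSV); m=((hsv[...,2]>165)&(hsv[...,1]<45)).astype(np.uint8)
    cs,_=cv2.findContours(m,cv2.RETR_EXTERNAL,cv2.CHAIN_APPROX_NONE)
    for c in cs:
        if cv2.contourArea(c)<amin: continue
        P=np.array([ray(f,*p[0],z)[:2] for p in c])*1000; r=cv2.minAreaRect(P.astype(np.float32))
        print(' px',c[:,0].mean(0).round(),'ctr',np.round(r[0],1),'size',np.round(r[1],1),'ang',round(r[2],1))
E
python3 - <<'E'
from h import *
f=vision.grab_frame('wrist'); blobs(f)
E
```

```text
px [104. 271.] ctr [346.2 266.9] size [40.8 40.1] ang 1.2
 px [562. 173.] ctr [ 346.4 -272.9] size [40.8 38.9] ang 62.4
 px [447. 132.] ctr [ 413.  -130.9] size [39.4 39.9] ang 81.6
 px [316. 142.] ctr [425.4 -12.8] size [ 30.7 120.1] ang 76.8
 px [ 22. 119.] ctr [567.6 355.7] size [209.8 159. ] ang 1.4
 px [151.  42.] ctr [558.8 110.3] size [ 7.7 49.8] ang 74.1
 px [587.  19.] ctr [ 511.5 -355.5] size [ 62.2 156. ] ang 5.8
 px [219.  25.] ctr [552.5  48.4] size [120.2  51.8] ang 70.4
```

carry_out --pt "1.5 0.5 25 0 0 0.4 0.2" --pt "0 0 25 0 0 0 0.2" --pt "0 0 25 0 0 0 0.2" --pt "0 0 14 0 0 0 0.2" --pt "0 0 8 0 0 0 0.2" --pt "0 0 0 0 0 0 -0.4" --pt "0 0 0 0 0 0 -0.6" --pt "0 0 0 0 0 0 -0.6" --pt "0 0 0 0 0 0 -0.6" --newtons 70

```text
time: 3.88
position: [0.3857, -0.0054, 0.0048]
eef_rot: [0.0, 0.993, -0.116, 0.0]
force: [-0.5, -0.2, -0.1]
finger_gap: 0.0172
finger_force: 0.0
```

```bash
python3 - <<'E'
from h import *
go(.5175,.3353,.10,1.6)
E
```

```text
t 3.88 pos [ 0.3857 -0.0054  0.0048] phi -13.4 tilt [ 0.001 -0.    -1.   ] gap 0.0172 F [-0.5 -0.2 -0.1]
  turn wz -15.0 shift 141.2 -336.8 -95.2
```

carry_out --pt "0 0 0 0 0 0 0.2" --pt "0 0 0 0 0 0 0.2" --pt "0 0 0 0 0 0 0.2" --pt "0 0 0 0 0 0 0.2" --pt "0 0 0 0 0 0 0.2"

```text
time: 4.5
position: [0.3853, -0.0054, 0.0043]
eef_rot: [-0.0, 0.993, -0.116, -0.0]
force: [0.4, -0.3, 0.7]
finger_gap: 0.051
finger_force: 0.0
```

```bash
python3 - <<'E'
from h import *
go(.3845,-.0032,0,-13.2)
f=vision.grab_frame('wrist'); blobs(f); save(f,'w2.png')
E
```

```text
t 4.5 pos [ 0.3853 -0.0054  0.0043] phi -13.4 tilt [-0.  0. -1.] gap 0.051 F [ 0.4 -0.3  0.7]
  turn wz -0.2 shift -1.3 -1.9 4.3
 px [ 60. 321.] ctr [346.7 266.4] size [39.9 39.8] ang 3.6
 px [624. 201.] ctr [ 346.8 -272.5] size [40.3 37.8] ang 12.1
 px [503. 151.] ctr [ 413.2 -130.1] size [38.8 39.2] ang 84.6
 px [314. 164.] ctr [425.2 -12.7] size [ 30.3 120. ] ang 77.0
 px [629.   7.] ctr [ 514.4 -302.7] size [ 9.3 50.8] ang 18.9
 px [170.  17.] ctr [538.2  52.8] size [115.   29.5] ang 64.9
 px [85. 32.] ctr [557.5 110.6] size [ 6.7 45.2] ang 77.8
```

View pics/w2.png

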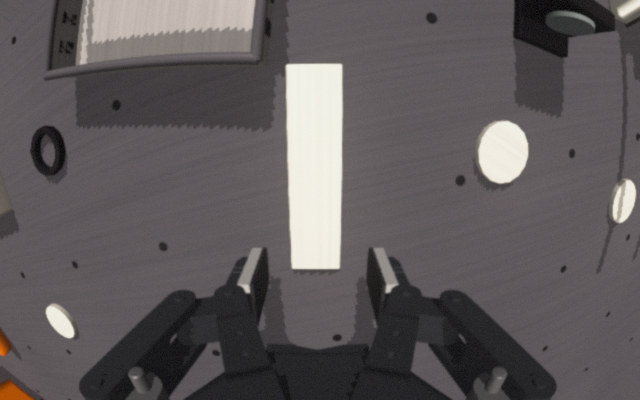

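```bash
python3 - <<'E'
from h import *
s=ctrl.observe(); p=s['position']; f=vision.grab_frame('wrist')
def proj(X):
    c=f['R']@np.array(X)+f['t']; th=np.arctan2(np.hypot(c[0],c[1]),c[2]); r=f['fx']*th; d=c[:2]/np.hypot(*c[:2]); return (r*d+[f['cx'],f['cy']]).round(0)
t=np.radians(-13.4); yx=np.array([np.sin(t),-np.cos(t),0])
for h in (0,.005,.01,.02):
    print(h,[proj(np.array(p)+yx*k+[0,0,h]) for k in(-.0255,0,.0255)])
print('end of strip',proj([.3668,.0008,.008]))
E
```

```text
0 [array([276., 238.]), array([318., 238.]), array([360., 238.])]
0.005 [array([275., 241.]), array([318., 242.]), array([361., 241.])]
0.01 [array([274., 245.]), array([318., 245.]), array([362., 245.])]
0.02 [array([271., 253.]), array([318., 253.]), array([365., 253.])]
end of strip [315. 269.]
```

```bash
python3 - <<'E'
from h import *
s=ctrl.observe(); p=np.array(s['position']); f=vision.grab_frame('wrist'); C=-f['R'].T@f['t']
t=np.radians(-13.4); ax=np.array([[np.cos(t),np.sin(t),0],[np.sin(t),-np.cos(t),0],[0,0,-1]])
print('cam',(ax@(C-p)).round(3))
def pt(u,v):
    z=f['range_z'][v,u]; d=np.array([u-f['cx'],v-f['cy']]); r=np.hypot(*d); th=r/f['fx']
    c=np.array([*(d/r*np.sin(th)),np.cos(th)]); return f['R'].T@(c*z/c[2]-f['t'])
for u,v in [(265,254),(258,256),(250,270),(244,285),(262,270),(266,290),(315,170),(315,250),(380,256),(390,280),(320,380)]:
    X=pt(u,v); print((u,v),'world',X.round(3),'tool',(ax@(X-p)*1000).round(1))
E
```

```text
cam [ 0.078 -0.001 -0.17 ]
(265, 254) world [0.399 0.018 0.04 ] tool [  7.4 -26.2 -35.4]
(258, 256) world [0.402 0.019 0.048] tool [ 10.8 -27.9 -44.1]
(250, 270) world [0.402 0.021 0.06 ] tool [ 10.2 -29.5 -56. ]
(244, 285) world [0.402 0.021 0.073] tool [ 10.4 -29.5 -68.3]
(262, 270) world [0.396 0.019 0.051] tool [  4.9 -26.1 -46.8]
(266, 290) world [0.382 0.022 0.046] tool [ -9.7 -26.  -41.9]
(315, 170) world [ 0.427 -0.014  0.009] tool [42.8 -1.7 -5. ]
(315, 250) world [ 0.38  -0.002  0.009] tool [-5.9 -1.8 -4.3]
(380, 256) world [ 0.389 -0.036  0.049] tool [ 10.9  28.7 -44.3]
(390, 280) world [ 0.389 -0.036  0.069] tool [ 10.6  29.1 -64.9]
(320, 380) world [ 0.397 -0.008  0.12 ] tool [  11.8    0.2 -116.1]
```

```bash
python3 - <<'E'
from h import *
print(ctrl.hold_point_z, [a for a in dir(ctrl) if a[0]!='_'])
s=ctrl.observe(); p=np.array(s['position'])
f=vision.grab_frame('scene'); W=cloud(f)
D=W-p; m=(np.hypot(D[...,0],D[...,1])<.07)&(W[...,2]>.012)&(W[...,2]<.2)
S=W[m]; print(len(S)); 
print(np.histogram(S[:,2],bins=np.arange(.01,.2,.01)))
save(f,'s2.png'); a=f['color'][120:320,200:440,::-1]; cv2.imwrite('pics/s2c.png',cv2.resize(a,None,fx=3,fy=3,interpolation=cv2.INTER_CUBIC))
E
```

```text
0.0187 ['Unreachable', 'close_job', 'hold_point_z', 'observe']
582
(array([14,  0,  3, 11, 19, 12, 13, 50, 42, 39, 39, 47, 89, 38,  6, 31, 37,
       42]), array([0.01, 0.02, 0.03, 0.04, 0.05, 0.06, 0.07, 0.08, 0.09, 0.1 , 0.11,
       0.12, 0.13, 0.14, 0.15, 0.16, 0.17, 0.18, 0.19]))
```

View pics/s2c.png

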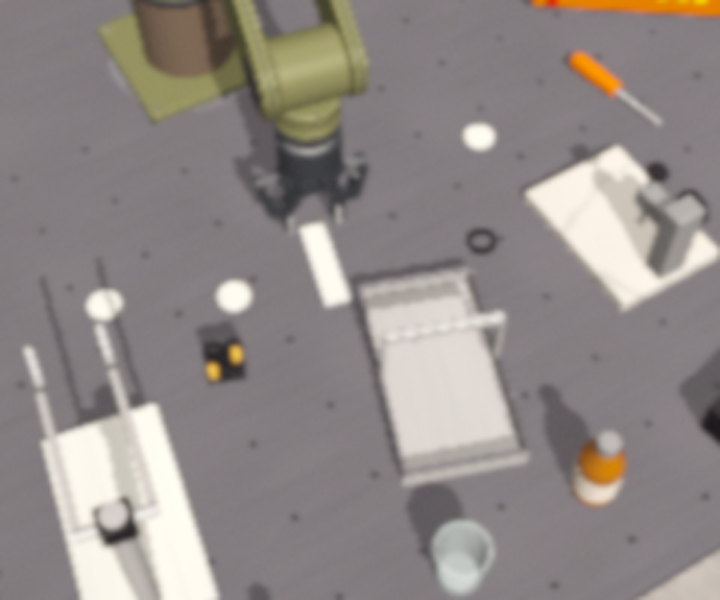

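The fingertips stand about 33 mm higher than the reported TCP: the wrist and scene depth both show it. I'll step down and re-measure the tips.

carry_out --pt "-1 -2 8 0 0 0 0.2" --pt "0 0 8 0 0 0 0.2" --pt "0 0 8 0 0 0 0.2" --pt "0 0 0 0 0 0 0.2"

```text
time: 5.2
position: [0.3838, -0.003, -0.0208]
eef_rot: [-0.0, 0.993, -0.116, -0.001]
force: [-0.8, -0.1, 0.4]
finger_gap: 0.0516
finger_force: 0.0
```

```bash
cat >> h.py <<'E'
def pts(f):
    """wrist depth picture -> world points"""
    z=f['range_z']; v,u=np.mgrid[:z.shape[0],:z.shape[1]]; d=np.stack([u-f['cx'],v-f['cy']],-1); r=np.hypot(d[...,0],d[...,1])+1e-9; th=r/f['fx']
    c=np.concatenate([d/r[...,None]*np.tan(th)[...,None],np.ones_like(z)[...,None]],-1)*z[...,None]
    W=(c-f['t'])@f['R']; W[(z==0)|(th>1.3)]=np.nan; return W
def tips(f):
    s=ctrl.observe(); p=np.array(s['position']); w,a,b,c=s['eef_rot']
    from scipy.spatial.transform import Rotation as Ro
    R=Ro.from_quat([a,b,c,w]).as_matrix(); W=pts(f); T=(W-p)@R*1000
    g=s['finger_gap']*500
    for sg in(-1,1):
        y=T[...,1]*sg
        m=(y>g-3)&(y<g+9)&(abs(T[...,0])<13)&(T[...,2]<-15)&(T[...,2]>-80)
        q=T[m]
        if len(q): print('  finger',sg,len(q),'tip tool z',np.percentile(q[:,2],[95,98,100]).round(1),'inner y',np.percentile(abs(q[:,1]),2).round(1),'x',np.percentile(q[:,0],[2,98]).round(1))
E
python3 - <<'E'
from h import *
go(.3845,-.0032,-.031,-13.2)
tips(vision.grab_frame('wrist'))
E
```

```text
t 5.2 pos [ 0.3838 -0.003  -0.0208] phi -13.4 tilt [-0.002  0.    -1.   ] gap 0.0516 F [-0.8 -0.1  0.4]
  turn wz -0.2 shift 0.7 -0.0 10.2
  finger -1 2328 tip tool z [-20.1 -19.8 -18.5] inner y 23.1 x [-11.   12.5]
  finger 1 2367 tip tool z [-20.1 -19.8 -19. ] inner y 23.2 x [-11.1  12.6]
```

```bash
sed -i 's/(T\[...,2\]<-15)/(W[...,2]>.0045)\&(W[...,0]>-9)/' h.py
python3 - <<'E'
from h import *
tips(vision.grab_frame('wrist'))
E
```

```text
finger -1 1715 tip tool z [-36.2 -33.1 -29.5] inner y 25.7 x [-10.2  12.3]
  finger 1 1794 tip tool z [-35.9 -33.3 -29.2] inner y 24.9 x [-10.8  12.5]
```

carry_out --pt "0.5 0 4 0 0 0 0.2" --pt "0 0 3.5 0 0 0 0.2" --pt "0 0 0 0 0 0 -0.2" --pt "0 0 0 0 0 0 -0.6" --pt "0 0 0 0 0 0 -0.6" --pt "0 0 0 0 0 0 -0.6" --pt "0 0 0 0 0 0 -0.6" --newtons 60

```text
time: 6.18
position: [0.3855, -0.0033, -0.027]
eef_rot: [0.0, 0.993, -0.116, 0.0]
force: [-0.9, 0.0, 1.4]
finger_gap: 0.0278
finger_force: 59.3
```

carry_out --pt "0 0 -5 0 0 0 -0.6" --pt "0 0 -15 0 0 0 -0.6" --pt "0 0 -25 0 0 0 -0.6" --pt "0 0 -25 0 0 0 -0.6" --pt "0 0 -20 0 0 0 -0.6" --pt "0 0 0 0 0 -7.5 -0.6" --pt "0 0 0 0 0 -7.5 -0.6" --pt "0 0 0 0 0 0 -0.6"

```text
time: 7.18
position: [0.3851, -0.0032, 0.0628]
eef_rot: [-0.0, 1.0, 0.013, -0.0]
force: [-0.3, -0.1, -1.1]
finger_gap: 0.0274
finger_force: 59.3
```

```bash
python3 - <<'E'
from h import *
go(.4285,.333,.06,1.6)
f=vision.grab_frame('wrist'); tips(f); W=pts(f)
s=ctrl.observe(); p=s['position']; t=np.radians(1.6)
u=(W[...,0]-p[0])*np.cos(t)+(W[...,1]-p[1])*np.sin(t); v=-(W[...,0]-p[0])*np.sin(t)+(W[...,1]-p[1])*np.cos(t)
m=(abs(v)<.013)&(u>-.03)&(u<.14)&(W[...,2]>.03)&(W[...,2]<.15)
for a,b in((-.02,0),(0,.02),(.02,.04),(.04,.06),(.06,.08),(.08,.12)):
    q=m&(u>=a)&(u<b); print(a,q.sum(),W[q][:,2].mean().round(4) if q.any() else '',u[q].max().round(3) if q.any() else '')
E
```

```text
t 7.17 pos [ 0.3851 -0.0032  0.0628] phi 1.5 tilt [-0.  0. -1.] gap 0.0274 F [-0.3 -0.1 -1.1]
  turn wz -0.1 shift 52.8 -334.9 2.8
  finger -1 1810 tip tool z [-34.8 -34.3 -30.8] inner y 11.4 x [-11.   12.4]
  finger 1 1852 tip tool z [-34.9 -34.3 -31. ] inner y 11.3 x [-10.4  12.5]
-0.02 1458 0.0981 -0.0
0 1949 0.098 0.02
0.02 2278 0.098 0.04
0.04 2542 0.098 0.06
0.06 2751 0.0979 0.08
0.08 3014 0.0955 0.12
```

carry_out --pt "5 -20 0 0 0 0 -0.6" --pt "6 -39 0 0 0 0 -0.6" --pt "6 -40 0 0 0 0 -0.6" --pt "6 -40 0 0 0 0 -0.6" --pt "6 -40 0 0 0 0 -0.6" --pt "6 -40 0 0 0 0 -0.6" --pt "6 -40 0 0 0 0 -0.6" --pt "6 -40 0 0 0 0 -0.6" --pt "6 -36 0 0 0 0 -0.6" --pt "0 0 20 0 0 0 -0.6" --pt "0 0 25 0 0 0 -0.6" --pt "0 0 10 0 0 0 -0.6" --pt "0 0 0 0 0 0 -0.6"

```text
time: 8.85
position: [0.4278, 0.3318, 0.0065]
eef_rot: [0.001, 1.0, 0.014, -0.001]
force: [0.4, -0.7, -0.9]
finger_gap: 0.0279
finger_force: 59.4
```

```bash
python3 - <<'E'
from h import *
go(.5185,.3354,-.002,1.6)
f=vision.grab_frame('wrist'); save(f,'w3.png'); W=pts(f)
# gauge base edges from wrist depth
m=(W[...,2]>.014)&(W[...,2]<.026)&(W[...,0]>.4)&(W[...,1]>.2)&(W[...,1]<.45)
r=cv2.minAreaRect((W[m][:,:2]*1000).astype(np.float32)); print(r, np.median(W[m][:,2]))
E
```

```text
t 8.85 pos [0.4278 0.3318 0.0065] phi 1.6 tilt [-0.003 -0.002 -1.   ] gap 0.0279 F [ 0.4 -0.7 -0.9]
  turn wz -0.0 shift 90.7 -1.0 8.5
((515.5772094726562, 336.9184265136719), (106.76317596435547, 150.08607482910156), 1.5111644268035889) 0.020332769749613136
```

View pics/w3.png

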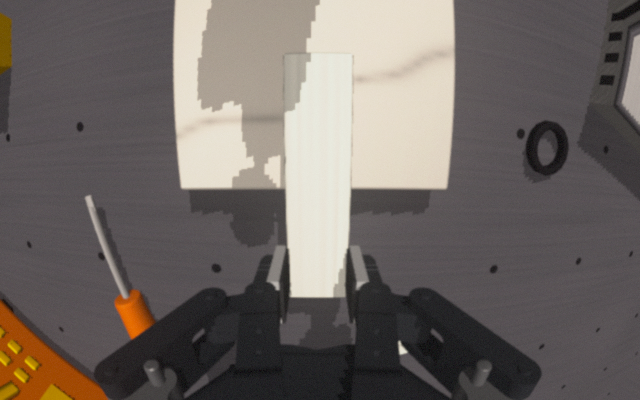

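The strip sits squarely over the base, front end at (318,53), with the base's front edge at row 188. Slide it in.

carry_out --pt "0 -1.3 4 0 0 0 -0.6" --pt "0 -1.3 3 0 0 0 -0.6" --pt "15 0 0 0 0 0 -0.6" --pt "20 0 0 0 0 0 -0.6" --pt "20 0 0 0 0 0 -0.6" --pt "20 0 0 0 0 0 -0.6" --pt "15 0 0 0 0 0 -0.6" --pt "0 0 3 0 0 0 -0.6" --pt "0 0 2 0 0 0 -0.6" --pt "0 0 1 0 0 0 -0.6" --pt "0 0 0 0 0 0 -0.6"

```text
time: 10.28
position: [0.518, 0.3382, -0.0054]
eef_rot: [0.0, 1.0, 0.014, -0.0]
force: [-0.1, 0.0, -1.1]
finger_gap: 0.0282
finger_force: 59.4
```

carry_out --pt "0 0 1.5 0 0 0 -0.6" --pt "0 0 0 0 0 0 -0.6" --pt "0 0 0 0 0 0 -0.1" --pt "0 0 0 0 0 0 0.15" --pt "0 0 0 0 0 0 0.15" --pt "0 0 0 0 0 0 0.15" --pt "0 0 -10 0 0 0 0.15" --pt "-20 0 -20 0 0 0 0" --pt "-30 0 -30 0 0 0 -0.5" --pt "-20 0 -40 0 0 0 -1" --pt "0 0 -40 0 0 0 -1" --pt "0 0 -20 0 0 0 -1" --pt "0 0 -10 0 0 0 -1" --pt "0 0 0 0 0 0 -1"

```text
time: 12.02
position: [0.4488, 0.3361, 0.163]
eef_rot: [0.0, 1.0, 0.014, -0.0]
force: [-0.1, -0.8, 0.1]
finger_gap: 0.0
finger_force: 0.0
```

```bash
python3 - <<'E'
from h import *
go(.5895,.338,.16,1.6)
f=vision.grab_frame('wrist'); save(f,'w4.png'); tips(f); W=pts(f)
m=(W[...,2]>.14)&(W[...,2]<.156)&(W[...,0]>.55)&(abs(W[...,1]-.338)<.05)&(W[...,0]<.65)
if m.any(): print('pad',m.sum(),cv2.minEnclosingCircle((W[m][:,:2]*1000).astype(np.float32)),np.median(W[m],0))
m=(W[...,2]>.0245)&(W[...,2]<.033)&(W[...,0]>.4)&(abs(W[...,1]-.338)<.06)&(W[...,0]<.65)
if m.any(): print('strip',m.sum(),cv2.minAreaRect((W[m][:,:2]*1000).astype(np.float32)),np.median(W[m][:,2]))
E
```

```text
t 12.03 pos [0.4488 0.3361 0.163 ] phi 1.6 tilt [-0. -0. -1.] gap 0.0 F [-0.1 -0.8  0.1]
  turn wz 0.0 shift 140.7 2.1 3.0
  finger -1 2015 tip tool z [-36.7 -34.4 -31.7] inner y 0.0 x [-9.3 12.6]
  finger 1 1841 tip tool z [-36.7 -34.6 -31.8] inner y 0.0 x [-9.3 12.6]
pad 840 ((590.1065673828125, 338.63922119140625), 13.298466682434082) [0.58542117 0.3386607  0.15019716]
strip 2926 ((554.1970825195312, 339.2345886230469), (109.1523208618164, 30.11677360534668), 1.478560209274292) 0.028296205151214386
```

View pics/w4.png

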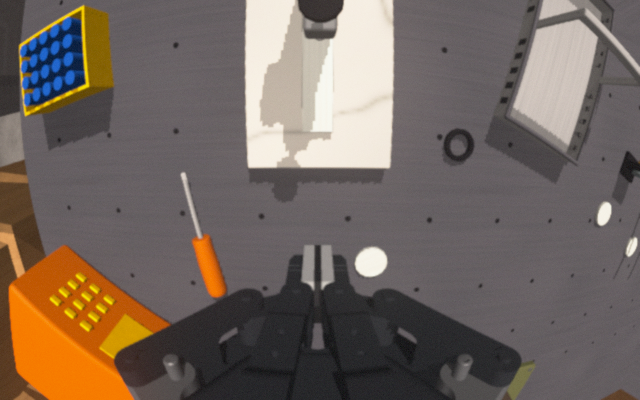

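carry_out --pt "20 0 0 0 0 0 -1" --pt "30 1.5 0 0 0 0 -1" --pt "35 0 0 0 0 0 -1" --pt "35 0 0 0 0 0 -1" --pt "21 0 0 0 0 0 -1" --pt "0 0 10 0 0 0 -1" --pt "0 0 15 0 0 0 -1" --pt "0 0 10 0 0 0 -1" --pt "0 0 6 0 0 0 -1" --pt "0 0 4 0 0 0 -1" --pt "0 0 4 0 0 0 -1" --pt "0 0 4 0 0 0 -1" --pt "0 0 4 0 0 0 -1" --pt "0 0 0 0 0 0 -1"

```text
time: 13.82
position: [0.5898, 0.339, 0.1063]
eef_rot: [-0.0, 1.0, 0.014, 0.0]
force: [-2.2, 0.4, 4.0]
finger_gap: -0.0001
finger_force: 1.8
```

carry_out --pt "0 0 3 0 0 0 -1" --pt "0 0 3 0 0 0 -1" --pt "0 0 2 0 0 0 -1" --pt "0 0 0 0 0 0 -1"

```text
time: 14.32
position: [0.59, 0.3391, 0.101]
eef_rot: [-0.0, 1.0, 0.014, 0.0]
force: [-6.6, -1.6, 12.6]
finger_gap: 0.0
finger_force: 6.5
```

carry_out --pt "0 0 1 0 0 0 -1" --pt "0 0 0 0 0 0 -1" --pt "0 0 0 0 0 0 -1"

```text
time: 14.7
position: [0.5901, 0.3391, 0.101]
eef_rot: [-0.0, 1.0, 0.014, 0.0]
force: [-7.2, -2.8, 16.5]
finger_gap: 0.0001
finger_force: 8.2
```

```bash
python3 - <<'E'
from h import *
f=vision.grab_frame('scene'); W=cloud(f)
a=f['color'][150:230,360:460,::-1]; cv2.imwrite('pics/s4c.png',cv2.resize(a,None,fx=5,fy=5,interpolation=cv2.INTER_CUBIC))
E
```

```text
(no output)
```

View pics/s4c.png

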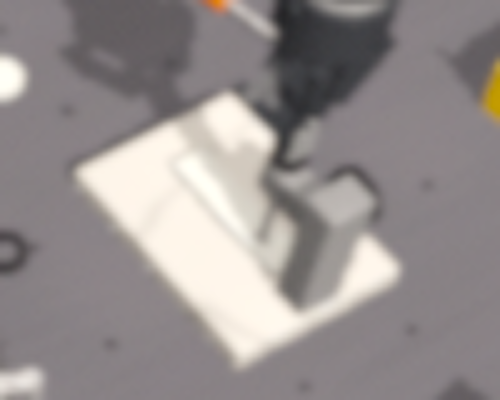

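```bash
python3 - <<'E'
from h import *
f=vision.grab_frame('wrist'); save(f,'w5.png'); W=pts(f); tips(f)
d=np.hypot(W[...,0]-.590,W[...,1]-.3388)
for a in np.arange(.108,.17,.003):
    m=(d<.0145)&(W[...,2]>a)&(W[...,2]<=a+.003)
    if m.any(): print(round(a,3),m.sum(),'x',np.percentile(W[m][:,0],[2,98]).round(3),'y',np.percentile(W[m][:,1],[2,98]).round(3))
f2=vision.grab_frame('scene'); V=cloud(f2); d=np.hypot(V[...,0]-.590,V[...,1]-.3388); m=(d<.02)&(V[...,2]>.05)&(V[...,2]<.16); print(V[m].round(3).tolist()[:40])
c=f['color'][150:350,220:420,::-1]; cv2.imwrite('pics/w5c.png',cv2.resize(c,None,fx=3,fy=3))
E
```

```text
finger -1 2323 tip tool z [-26.8 -25.4 -12.6] inner y 0.2 x [-9.5 12.6]
  finger 1 2215 tip tool z [-27.  -26.4 -12.4] inner y 0.2 x [-9.5 12.6]
0.111 18 x [0.596 0.603] y [0.327 0.351]
0.114 108 x [0.597 0.604] y [0.328 0.349]
0.12 1 x [0.594 0.594] y [0.325 0.325]
0.123 9 x [0.592 0.6  ] y [0.325 0.352]
0.126 504 x [0.593 0.604] y [0.326 0.351]
0.129 41 x [0.594 0.604] y [0.328 0.349]
0.132 64 x [0.596 0.601] y [0.331 0.348]
0.135 134 x [0.596 0.601] y [0.328 0.351]
0.138 145 x [0.596 0.601] y [0.327 0.351]
0.141 178 x [0.596 0.601] y [0.327 0.351]
0.144 151 x [0.596 0.601] y [0.327 0.351]
0.147 200 x [0.596 0.601] y [0.327 0.351]
0.15 159 x [0.596 0.601] y [0.327 0.351]
0.153 226 x [0.596 0.602] y [0.327 0.351]
0.156 179 x [0.596 0.601] y [0.327 0.351]
0.159 151 x [0.597 0.601] y [0.327 0.348]
0.162 131 x [0.585 0.601] y [0.333 0.346]
0.165 421 x [0.58  0.602] y [0.333 0.346]
0.168 81 x [0.597 0.602] y [0.332 0.346]
[[0.6, 0.343, 0.155], [0.584, 0.323, 0.146], [0.588, 0.323, 0.15], [0.593, 0.323, 0.154], [0.594, 0.327, 0.153], [0.597, 0.327, 0.157], [0.599, 0.331, 0.156], [0.602, 0.332, 0.158], [0.6, 0.34, 0.152], [0.586, 0.323, 0.142], [0.591, 0.321, 0.149], [0.595, 0.322, 0.152], [0.596, 0.325, 0.152], [0.597, 0.329, 0.15], [0.6, 0.331, 0.152], [0.6, 0.336, 0.149], [0.6, 0.341, 0.145], [0.585, 0.325, 0.135], [0.592, 0.321, 0.144], [0.595, 0.324, 0.145], [0.595, 0.328, 0.143], [0.597, 0.331, 0.143], [0.598, 0.335, 0.142], [0.6, 0.338, 0.142], [0.601, 0.341, 0.141], [0.583, 0.325, 0.126], [0.585, 0.327, 0.127], [0.591, 0.324, 0.136], [0.598, 0.322, 0.144], [0.594, 0.331, 0.135], [0.599, 0.33, 0.141], [0.601, 0.333, 0.141], [0.6, 0.339, 0.136], [0.584, 0.325, 0.122], [0.589, 0.324, 0.127], [0.591, 0.326, 0.129], [0.597, 0.324, 0.137], [0.596, 0.331, 0.131], [0.599, 0.332, 0.134], [0.6, 0.335, 0.133]]
```

View pics/w5c.png

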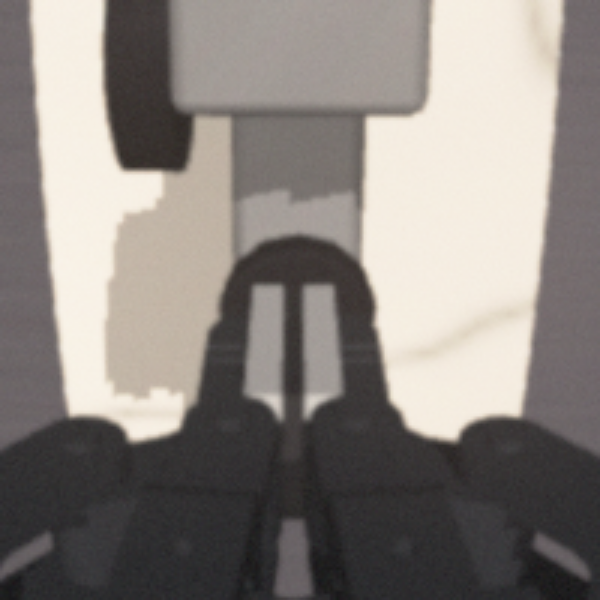

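The pad top is at 0.1275, i.e. 22 mm down: the foot is firmly on the strip. Release and retreat.

carry_out --pt "0 0 -4 0 0 0 -1" --pt "0 0 -8 0 0 0 -1" --pt "0 0 -10 0 0 0 -1" --pt "0 0 -15 0 0 0 -1" --pt "0 0 -25 0 0 0 -1" --pt "-30 0 0 0 0 0 -1" --pt "-40 0 0 0 0 0 -0.5" --pt "-40 0 0 0 0 0 0" --pt "-20 0 0 0 0 0 0.15" --pt "0 0 20 0 0 0 0.15" --pt "0 0 35 0 0 0 0.15" --pt "0 0 35 0 0 0 0.15" --pt "0 0 20 0 0 0 0.15" --pt "0 0 0 0 0 0 0.15"

```text
time: 16.6
position: [0.4589, 0.334, 0.0468]
eef_rot: [0.001, 1.0, 0.014, -0.002]
force: [-0.4, -0.1, 0.7]
finger_gap: 0.0491
finger_force: 0.0
```

```bash
python3 - <<'E'
from h import *
f=vision.grab_frame('wrist'); W=pts(f)
m=(W[...,2]>.0245)&(W[...,2]<.033)&(W[...,0]>.4)&(abs(W[...,1]-.338)<.06)&(W[...,0]<.65)
if m.any(): print('strip',m.sum(),cv2.minAreaRect((W[m][:,:2]*1000).astype(np.float32)),np.median(W[m][:,2]),W[m][:,0].min())
m=(W[...,2]>.1)&(abs(W[...,1]-.338)<.012)&(abs(W[...,0]-.59)<.02)&(W[...,2]<.2); print('pad z',np.percentile(W[m][:,2],[50,90]))
go(.518,.3382,-.007,1.6)
E
```

```text
strip 7715 ((551.0706176757812, 339.60052490234375), (101.87921142578125, 30.238529205322266), 1.6560416221618652) 0.02832437133404164 0.49983094356654334Traceback (most recent call last):
  File "<stdin>", line 5, in <module>
    return _quantile_unchecked(
        a, q, axis, out, overwrite_input, method, keepdims, weights)
    return _ureduce(a,
                    func=_quantile_ureduce_func,
    ...<5 lines>...
                    overwrite_input=overwrite_input,
                    method=method)
    r = func(a, **kwargs)
    result = _quantile(arr,
                       quantiles=q,
    ...<2 lines>...
                       out=out,
                       weights=wgt)
    slices_having_nans = np.isnan(arr[-1, ...])
                                  ~~~^^^^^^^^^
IndexError: index -1 is out of bounds for axis 0 with size 0
```

carry_out --pt "30 -1.5 5 0 0 0 0.15" --pt "29 -1.5 15 0 0 0 0.15" --pt "0 0 15 0 0 0 0.15" --pt "0 0 12 0 0 0 0.15" --pt "0 0 7 0 0 0 0.15" --pt "0 0 0 0 0 0 0.15" --pt "0 0 0 0 0 0 -0.2" --pt "0 0 0 0 0 0 -0.6" --pt "0 0 0 0 0 0 -0.6" --pt "0 0 0 0 0 0 -0.6"

```text
time: 17.9
position: [0.5193, 0.3402, -0.0036]
eef_rot: [-0.0, 1.0, 0.014, 0.001]
force: [-1.1, -0.5, 5.8]
finger_gap: 0.0274
finger_force: 59.7
```

carry_out --pt "0 0 -3 0 0 0 -0.6" --pt "0 0 -4 0 0 0 -0.6" --pt "-15 0 -1 0 0 0 -0.6" --pt "-25 0 0 0 0 0 -0.6" --pt "-25 0 0 0 0 0 -0.6" --pt "-25 0 0 0 0 0 -0.6" --pt "0 0 -20 0 0 0 -0.6" --pt "0 0 -35 0 0 0 -0.6" --pt "0 0 -35 0 0 0 -0.6" --pt "0 0 -15 0 0 -5 -0.6" --pt "0 0 0 0 0 -10 -0.6" --pt "0 0 0 0 0 -10 -0.6" --pt "0 0 0 0 0 -10 -0.6" --pt "0 0 0 0 0 -10 -0.6" --pt "0 0 0 0 0 -10 -0.6" --pt "0 0 0 0 0 -10 -0.6" --pt "0 0 0 0 0 -5 -0.6"

```text
time: 20.02
position: [0.4299, 0.3375, 0.1102]
eef_rot: [0.0, 0.81, 0.586, 0.001]
force: [-0.3, -0.6, -0.2]
finger_gap: 0.0275
finger_force: 59.2
```

```bash
cat >> h.py <<'E'
def rect(W,m):
    r=cv2.minAreaRect((W[m][:,:2]*1000).astype(np.float32)); return np.round(r[0],1),np.round(r[1],1),round(r[2],1),m.sum()
def basket(W):
    R=(abs(W[...,0]-.628)<.2)&(abs(W[...,1]-.025)<.2)
    m=R&(W[...,2]>.027)&(W[...,2]<.034); print('rim',rect(W,m))
    m=R&(W[...,2]>.108)&(W[...,2]<.120)&(np.hypot(W[...,0]-.627,W[...,1]-.025)<.085); print('bar',rect(W,m))
E
python3 - <<'E'
from h import *
f=vision.grab_frame('top'); W=cloud(f); save(f,'t6.png'); basket(W)
hsv=cv2.cvtColor(f['color'],cv2.COLOR_RGB2HSV); mm=(hsv[...,2]>165)&(hsv[...,1]<45)&(W[...,2]<.02)
for c in((.346,.267),(.346,-.273),(.413,-.131)):
    m=mm&(np.hypot(W[...,0]-c[0],W[...,1]-c[1])<.035); print('disc',rect(W,m) if m.sum()>5 else None)
go(.557,.005,.10,71.6)
E
```

```text
rim (array([656.1, -20.2]), array([339.8, 301.5]), 0.6, np.int64(385))
bar (array([627.1,  25.1]), array([135.1,  12. ]), 71.8, np.int64(173))
disc (array([344.4, 269.3]), array([39.7, 42.3]), 0.2, np.int64(163))
disc (array([ 345.3, -274.2]), array([41.8, 39.6]), 88.8, np.int64(162))
disc (array([ 411.9, -130.6]), array([39.5, 41. ]), 88.3, np.int64(161))
t 20.07 pos [0.4299 0.3375 0.1102] phi 71.9 tilt [ 0.002  0.001 -1.   ] gap 0.0277 F [ 0.2  1.  -1.8]
  turn wz 0.3 shift -275.3 225.6 10.2
```

carry_out --pt "-20 16 0 0 0 0 -0.6" --pt "-34 28 0 0 0 0 -0.6" --pt "-40 33 0 0 0 0 -0.6" --pt "-40 33 0 0 0 0 -0.6" --pt "-40 33 0 0 0 0 -0.6" --pt "-40 33 0 0 0 0 -0.6" --pt "-40 33 0 0 0 0 -0.6" --pt "-21 17 0 0 0 0 -0.6" --pt "0 0 0 0 0 0 -0.6"

```text
time: 21.2
position: [0.5579, 0.0029, 0.1098]
eef_rot: [0.001, 0.812, 0.583, 0.001]
force: [0.6, 0.6, -0.8]
finger_gap: 0.0271
finger_force: 59.2
```

```bash
python3 - <<'E'
from h import *
go(.557,.005,.0,71.6)
f=vision.grab_frame('wrist'); W=pts(f); save(f,'w7.png'); basket(W)
s=ctrl.observe(); p=s['position']
m=(W[...,2]>p[2]+.033)&(W[...,2]<p[2]+.038)&(np.hypot(W[...,0]-p[0]-.013,W[...,1]-p[1]-.039)<.08); print('strip',rect(W,m))
E
```

```text
t 21.2 pos [0.5579 0.0029 0.1098] phi 71.4 tilt [ 0.002 -0.    -1.   ] gap 0.0271 F [ 0.6  0.6 -0.8]
  turn wz -0.2 shift 1.7 -1.5 109.8
rim (array([657.6, -14. ]), array([339.7, 295.8]), 0.3, np.int64(4601))
bar (array([629.2,  26.1]), array([136.6,  11. ]), 71.8, np.int64(4084))
strip (array([575.7,  39.8]), array([118.4,  52. ]), 61.7, np.int64(1093))
```

View pics/w7.png

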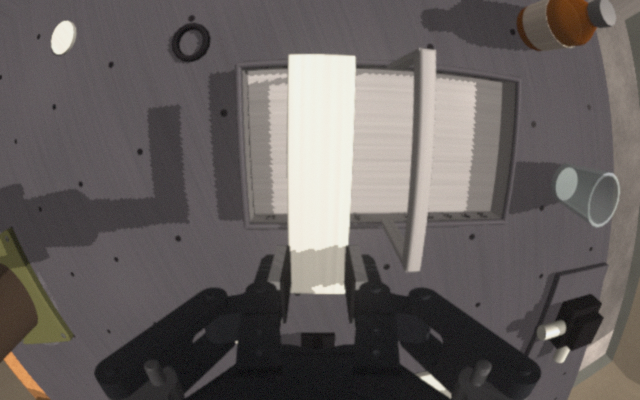

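```bash
python3 - <<'E'
from h import *
from scipy.spatial.transform import Rotation as Ro
f=vision.grab_frame('wrist'); W=pts(f); s=ctrl.observe(); w,a,b,c=s['eef_rot']
T=(W-s['position'])@Ro.from_quat([a,b,c,w]).as_matrix()*1000
for z in range(-160,-25,10):
    m=(T[...,2]>z)&(T[...,2]<=z+10)&(abs(T[...,1])<150)&(T[...,0]<30)&(T[...,0]>-80)
    if m.sum()>5: print(z,m.sum(),'y',np.percentile(T[m][:,1],[1,99]).round(0),'x',np.percentile(T[m][:,0],[1,99]).round(0))
E
```

```text
-130 7755 y [-63.  63.] x [ 3. 20.]
-120 8760 y [-61.  61.] x [-1. 18.]
-110 7301 y [-57.  57.] x [-11.  18.]
-100 3869 y [-53.  53.] x [-12.  17.]
-90 5230 y [-48.  49.] x [-11.  13.]
-80 2080 y [-44.  45.] x [-7. 14.]
-70 1043 y [-27.  30.] x [-11.  12.]
-60 850 y [-27.  27.] x [-11.  11.]
-50 751 y [-27.  27.] x [-11.  11.]
-40 5270 y [-22.  22.] x [-18.  30.]
```

carry_out --pt "3.5 -10 0 0 0 -0.3 -0.6" --pt "0 -10 10 0 0 0 -0.6" --pt "0 0 25 0 0 0 -0.6" --pt "0 0 30 0 0 0 -0.6" --pt "0 0 25 0 0 0 -0.6" --pt "0 0 15 0 0 0 -0.6" --pt "0 0 10 0 0 0 -0.6" --pt "0 0 0 0 0 0 -0.6"

```text
time: 22.3
position: [0.5381, 0.0148, -0.0071]
eef_rot: [-0.0, 0.809, 0.587, -0.0]
force: [-0.2, 0.7, -1.4]
finger_gap: 0.0275
finger_force: 59.2
```

```bash
python3 - <<'E'
from h import *
go(.557,.005,.0,71.6)
f=vision.grab_frame('wrist'); save(f,'w8.png')
E
```

```text
t 22.3 pos [ 0.5381  0.0148 -0.0071] phi 71.9 tilt [-0.001  0.    -1.   ] gap 0.0275 F [-0.2  0.7 -1.4]
  turn wz 0.3 shift -3.3 21.0 -7.1
```

View pics/w8.png

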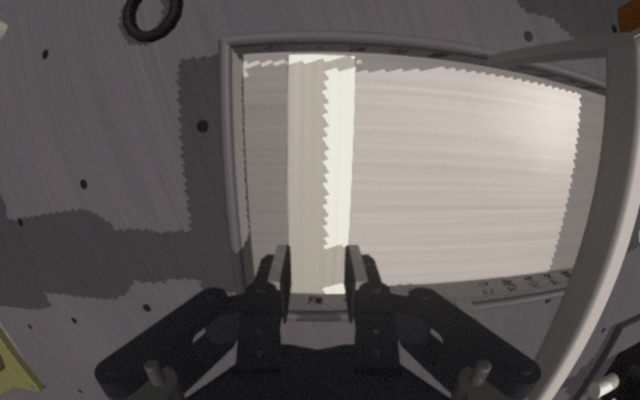

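The strip is within the tray walls: far end at row 55 and near end at row 293, with the walls just beyond both. Lower and release.

carry_out --pt "0 0 6 0 0 0 -0.6" --pt "0 0 4 0 0 0 -0.6" --pt "0 0 1 0 0 0 -0.6" --pt "0 0 0 0 0 0 -0.05" --pt "0 0 0 0 0 0 -0.05" --pt "0 0 0 0 0 0 -0.05" --pt "0 0 -10 0 0 0 -0.05" --pt "0 0 -30 0 0 0 -0.05" --pt "0 0 -40 0 0 0 -0.05" --pt "0 0 -50 0 0 0 0.2" --pt "0 0 -30 0 0 0 0.3" --pt "0 0 0 0 0 10 0.3" --pt "0 0 0 0 0 10 0.3" --pt "0 0 0 0 0 10 0.3" --pt "0 0 0 0 0 10 0.3" --pt "0 0 0 0 0 10 0.3" --pt "0 0 0 0 0 10 0.3" --pt "0 0 0 0 0 10 0.3" --pt "0 0 0 0 0 10 0.3" --pt "0 0 0 0 0 10 0.3"

```text
time: 24.85
position: [0.5387, 0.0145, 0.1432]
eef_rot: [-0.0, 0.987, -0.16, 0.0]
force: [-1.0, 0.2, 0.6]
finger_gap: 0.0554
finger_force: 0.0
```

```bash
python3 - <<'E'
from h import *
f=vision.grab_frame('wrist'); save(f,'w9.png'); W=pts(f); basket(W); blobs(f,.006)
go(.413,-.1306,.06,-18.4)
E
```

```text
rim (array([593.3, -43.4]), array([302. , 231.1]), 71.0, np.int64(3473))
bar (array([629.7,  26.1]), array([135.9,  10.6]), 72.2, np.int64(2993))
 px [201. 358.] ctr [339.3 262.2] size [23.2 42. ] ang 36.3
 px [554. 248.] ctr [ 346.3 -273.3] size [40.6 39.9] ang 23.7
 px [466. 242.] ctr [ 414.  -131.3] size [38.7 41.4] ang 82.2
 px [633. 174.] ctr [ 404.1 -472.8] size [37.2 56.6] ang 45.4
 px [ 89. 241.] ctr [560.1 353.7] size [209. 158.] ang 1.5
 px [277. 157.] ctr [569.4  45. ] size [131.6 116.3] ang 72.0
 px [267.  69.] ctr [678.1  32.7] size [206.8  94.8] ang 72.1
 px [576.  68.] ctr [ 587.5 -357.2] size [133.1 192.5] ang 81.5
t 24.9 pos [0.5387 0.0145 0.1432] phi -18.6 tilt [ 0.001 -0.    -1.   ] gap 0.0553 F [-0.4 -0.3 -0.5]
  turn wz -0.2 shift -73.5 177.4 83.2
```

View pics/w9.png

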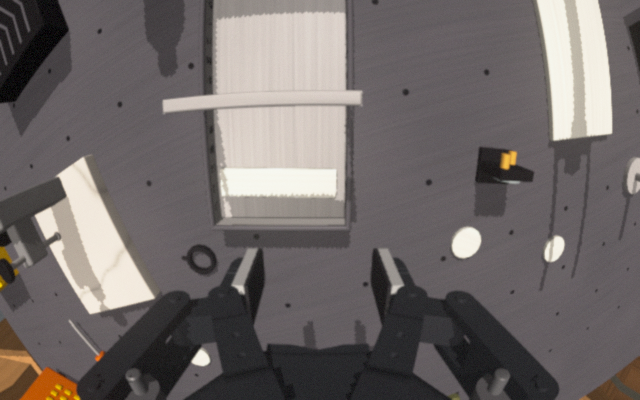

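The picture (strip at (278,182)) shows the strip lying flat in the tray's near half. That was the last of my 14 views, so from here I measure only. Next, the first disc.

carry_out --pt "-12 25 0 0 0 -0.2 0.41" --pt "-20 40 0 0 0 0 0.41" --pt "-20 40 0 0 0 0 0.41" --pt "-21 40 10 0 0 0 0.41" --pt "0 33 20 0 0 0 0.41" --pt "0 0 40 0 0 0 0.41" --pt "0 0 25 0 0 0 0.41" --pt "0 0 0 0 0 0 0.41" --newtons 40

```text
time: 25.9
position: [0.4127, -0.1318, 0.0457]
eef_rot: [-0.001, 0.988, -0.155, -0.002]
force: [-2.1, 0.2, 0.1]
finger_gap: 0.0605
finger_force: 0.0
```

```bash
python3 - <<'E'
from h import *
f=vision.grab_frame('wrist'); blobs(f,.006); go(.4135,-.1312,-.0285,-18.4)
E
```

```text
px [ 53. 338.] ctr [345.9 263.9] size [40.1 51.8] ang 15.8
 px [396. 271.] ctr [ 346.7 -178. ] size [46.7 11.8] ang 2.6
 px [238. 271.] ctr [386.  -55.2] size [11.7 47. ] ang 52.2
 px [500. 234.] ctr [ 346.7 -273.5] size [42.3 40.7] ang 68.1
 px [317. 213.] ctr [ 413.3 -131.3] size [40.4 41.2] ang 42.5
 px [632. 125.] ctr [ 399.4 -470.6] size [35.6 61.5] ang 84.2
 px [357.  89.] ctr [ 489.1 -183.4] size [23.6  2.8] ang 70.7
 px [62. 97.] ctr [592.1  47.3] size [124.7 179.5] ang 65.9
 px [527.  22.] ctr [ 516.7 -345.8] size [134.6  47.2] ang 81.6
t 25.95 pos [ 0.4141 -0.1323  0.0474] phi -17.8 tilt [-0.001  0.    -1.   ] gap 0.06 F [-0.3 -0.6  0.8]
  turn wz 0.6 shift -0.9 -0.8 75.9
```

carry_out --pt "-1 -1 25 0 0 0.5 0.41" --pt "0 0 30 0 0 0 0.41" --pt "0 0 14 0 0 0 0.41" --pt "0 0 6 0 0 0 0.41" --pt "0 0 0 0 0 0 0.1" --pt "0 0 0 0 0 0 -0.3" --pt "0 0 0 0 0 0 -0.3" --pt "0 0 0 0 0 0 -0.3" --pt "0 0 0 0 0 0 -0.3"

```text
time: 27.08
position: [0.4149, -0.1316, -0.0263]
eef_rot: [0.0, 0.987, -0.16, 0.001]
force: [-1.4, 0.4, 6.4]
finger_gap: 0.037
finger_force: 39.9
```

carry_out --pt "0 0 -10 0 0 0 -0.3" --pt "0 0 -25 0 0 0 -0.3" --pt "0 0 -35 0 0 0 -0.3" --pt "0 0 -40 0 0 0 -0.3" --pt "0 0 -40 0 0 0 -0.3" --pt "0 0 -15 0 0 0 -0.3" --pt "0 0 0 0 0 0 -0.3"

```text
time: 27.95
position: [0.4142, -0.1314, 0.138]
eef_rot: [0.0, 0.987, -0.16, 0.001]
force: [-0.3, -0.1, -0.6]
finger_gap: 0.0371
finger_force: 40.1
```

```bash
python3 - <<'E'
from h import *
f=dict(np.load('top0.npz')); W=cloud(f)
for n,(u0,u1,v0,v1) in dict(bottle=(278,300,80,108),glass=(335,360,78,106)).items():
    S=W[v0:v1,u0:u1].reshape(-1,3); S=S[S[:,2]>.02]; print(n,S.min(0).round(3),S.max(0).round(3))
go(.712,-.026,.135,-18.2)
E
```

```text
bottle [0.801 0.075 0.022] [0.842 0.124 0.115]
glass [ 0.806 -0.111  0.02 ] [ 0.866 -0.053  0.074]
t 27.95 pos [ 0.4142 -0.1314  0.138 ] phi -18.4 tilt [ 0.002 -0.001 -1.   ] gap 0.0371 F [-0.3 -0.1 -0.6]
  turn wz -0.2 shift 250.0 -193.1 3.0
```

carry_out --pt "20 -15 0 0 0 0 -0.3" --pt "40 -31 0 0 0 0 -0.3" --pt "45 -35 0 0 0 0 -0.3" --pt "45 -35 0 0 0 0 -0.3" --pt "45 -35 0 0 0 0 -0.3" --pt "40 -31 0 0 0 0 -0.3" --pt "15 -11 0 0 0 0 -0.3" --pt "0 0 20 0 0 0 -0.3" --pt "0 0 40 0 0 0 -0.3" --pt "0 0 30 0 0 0 -0.3" --pt "0 0 0 0 0 0 -0.3"

```text
time: 29.32
position: [0.7063, -0.0268, 0.0404]
eef_rot: [0.0, 0.987, -0.16, -0.006]
force: [0.6, 0.5, 0.3]
finger_gap: 0.0372
finger_force: 40.1
```

```bash
python3 - <<'E'
from h import *
f=vision.grab_frame('wrist'); W=pts(f); basket(W); go(.712,-.026,-.01,-18.2)
E
```

```text
rim (array([710.6,   7.2]), array([202.9, 241.3]), 88.0, np.int64(4209))
bar (array([708.1,  14.1]), array([0., 0.]), 0.0, np.int64(1))
t 29.38 pos [ 0.7086 -0.027   0.0436] phi -18.4 tilt [-0.007  0.001 -1.   ] gap 0.0373 F [ 0.  -0.3  0.5]
  turn wz -0.2 shift 2.9 -2.0 53.6
```

carry_out --pt "2 -1.5 20 0 0 0 -0.3" --pt "0 0 20 0 0 0 -0.3" --pt "0 0 12 0 0 0 -0.3" --pt "0 0 0 0 0 0 -0.3" --pt "0 0 0 0 0 0 0.1" --pt "0 0 0 0 0 0 0.1" --pt "0 0 0 0 0 0 0.1" --pt "0 0 -20 0 0 0 0.1" --pt "0 0 -40 0 0 0 0.1" --pt "0 0 -50 0 0 0 0.1" --pt "0 0 -35 0 0 0 0.2" --pt "0 0 0 0 0 0 0.3"

```text
time: 30.88
position: [0.7175, -0.0263, 0.1477]
eef_rot: [-0.0, 0.987, -0.16, 0.005]
force: [0.7, 0.7, 0.3]
finger_gap: 0.0555
finger_force: 0.0
```

```bash
cat >> h.py <<'E'
def see(name='top'):
    """discs on table / in basket from the top camera"""
    f=vision.grab_frame(name); W=cloud(f); basket(W)
    hsv=cv2.cvtColor(f['color'],cv2.COLOR_RGB2HSV); m=((hsv[...,2]>160)&(hsv[...,1]<45)).astype(np.uint8)
    n,l,st,c=cv2.connectedComponentsWithStats(m)
    for i in range(1,n):
        q=(l==i)&(W[...,2]<.04)
        if 60<st[i][4]<900 and q.sum()>60: print(' ',c[i].round(),rect(W,q),np.nanmedian(W[q][:,2]).round(3))
E
python3 - <<'E'
from h import *
go(.346,-.273,.12,-18.2)
f=vision.grab_frame('wrist'); W=pts(f)
# raised things on basket floor
c=np.array([.629,.026]); ex=np.array([.951,-.309]); ey=np.array([.309,.951])
B=np.stack([(W[...,:2]-c)@ex,(W[...,:2]-c)@ey],-1)
m=(abs(B[...,0])<.118)&(abs(B[...,1])<.063)&(W[...,2]>.0065)&(W[...,2]<.025)
n,l,st,cc=cv2.connectedComponentsWithStats(m.astype(np.uint8))
for i in range(1,n):
    if st[i][4]>60: q=B[l==i]*1000; print(st[i][4],cv2.minAreaRect(q.astype(np.float32)),np.median(W[l==i][:,2]).round(4))
see()
E
```

```text
t 30.88 pos [ 0.7175 -0.0263  0.1477] phi -18.4 tilt [ 0.011 -0.001 -1.   ] gap 0.0555 F [0.7 0.7 0.3]
  turn wz -0.2 shift -275.8 350.3 27.7
1101 ((95.56293487548828, -22.63341522216797), (38.94596481323242, 38.83974075317383), 67.86557006835938) 0.0093
rim (array([655.2, -27.1]), array([301.4, 319.9]), 87.3, np.int64(108))
bar (array([644. ,  78.2]), array([23. , 10.1]), 76.1, np.int64(31))
  [231.  12.] (array([1602.,  452.]), array([83.3, 96.6]), 73.7, np.int64(162)) -0.751
  [435.  92.] (array([ 849.4, -355.5]), array([41.4, 36.1]), 70.5, np.int64(64)) 0.037
  [290. 175.] (array([598.3,  94.7]), array([ 19.5, 133.8]), 71.1, np.int64(178)) 0.004
  [162. 232.] (array([415.4, 483.8]), array([77.3, 14.1]), 9.8, np.int64(61)) 0.013
  [  9. 231.] (array([ 503.9, 1464.9]), array([39.5, 81.2]), 89.3, np.int64(86)) -0.75
  [481. 236.] (array([ 399.2, -476.3]), array([57.6, 60.6]), 68.5, np.int64(270)) 0.009
  [ 40. 254.] (array([ 393. , 1321.3]), array([176.3,  82.7]), 77.5, np.int64(353)) -0.751
  [233. 255.] (array([344.5, 268.9]), array([42.3, 39.6]), 89.8, np.int64(165)) 0.005
  [414. 255.] (array([ 345.5, -275. ]), array([39.5, 42.2]), 0.0, np.int64(164)) 0.004
  [  8. 257.] (array([ 377.9, 1453.3]), array([92.8, 25.3]), 78.8, np.int64(71)) -0.748
  [633. 390.] (array([ -202.4, -1353.2]), array([72.3, 77.5]), 84.4, np.int64(199)) -0.751
```

carry_out --pt "-15 19 0 0 0 0 0.41" --pt "-28 36 0 0 0 0 0.41" --pt "-30 38 0 0 0 0 0.41" --pt "-30 38 0 0 0 0 0.41" --pt "-30 38 0 0 0 0 0.41" --pt "-30 38 0 0 0 0 0.41" --pt "-30 38 0 0 0 0 0.41" --pt "-30 38 0 0 0 0 0.41" --pt "-30 38 0 0 0 0 0.41" --pt "-23 29 10 0 0 0 0.41" --pt "0 0 40 0 0 0 0.41" --pt "0 0 40 0 0 0 0.41" --pt "0 0 10 0 0 0 0.41" --pt "0 0 0 0 0 0 0.41"

```text
time: 32.72
position: [0.3414, -0.2705, 0.0395]
eef_rot: [-0.001, 0.987, -0.16, -0.001]
force: [0.4, 1.0, -0.2]
finger_gap: 0.0601
finger_force: 0.0
```

```bash
python3 - <<'E'
from h import *
f=vision.grab_frame('wrist'); blobs(f,.006,300); go(.3465,-.2735,-.027,-18.2)
E
```

```text
px [396. 271.] ctr [ 279.4 -315.5] size [45.2 11.4] ang 2.0
 px [238. 271.] ctr [ 318.8 -196.9] size [11.2 45.2] ang 51.3
 px [320. 210.] ctr [ 346.2 -273.4] size [40.6 40.3] ang 10.4
 px [546.  70.] ctr [ 400.  -478.8] size [60.6 59.8] ang 79.5
t 32.77 pos [ 0.3423 -0.2713  0.0408] phi -18.4 tilt [ 0. -0. -1.] gap 0.0601 F [ 0.2 -0.2  0.8]
  turn wz -0.2 shift 4.7 0.8 67.8
```

carry_out --pt "4.5 0.8 25 0 0 0 0.41" --pt "0 0 25 0 0 0 0.41" --pt "0 0 12 0 0 0 0.41" --pt "0 0 5.5 0 0 0 0.41" --pt "0 0 0 0 0 0 0.1" --pt "0 0 0 0 0 0 -0.3" --pt "0 0 0 0 0 0 -0.3" --pt "0 0 0 0 0 0 -0.3" --pt "0 0 0 0 0 0 -0.3" --pt "0 0 -10 0 0 0 -0.3" --pt "0 0 -25 0 0 0 -0.3" --pt "0 0 -35 0 0 0 -0.3" --pt "0 0 -40 0 0 0 -0.3" --pt "0 0 -40 0 0 0 -0.3" --pt "0 0 -20 0 0 0 -0.3" --pt "0 0 0 0 0 0 -0.3"

```text
time: 34.78
position: [0.3469, -0.2743, 0.1452]
eef_rot: [0.001, 0.987, -0.16, 0.002]
force: [-0.0, -0.2, -0.8]
finger_gap: 0.037
finger_force: 40.1
```

```bash
python3 - <<'E'
from h import *
go(.7267,.0194,.14,-18.2)
E
```

```text
t 34.77 pos [ 0.3469 -0.2743  0.1452] phi -18.4 tilt [ 0.003 -0.004 -1.   ] gap 0.037 F [-0.  -0.2 -0.8]
  turn wz -0.2 shift 269.0 -397.6 5.2
```

carry_out --pt "13 -20 0 0 0 0 -0.3" --pt "25 -37 0 0 0 0 -0.3" --pt "27 -40 0 0 0 0 -0.3" --pt "27 -40 0 0 0 0 -0.3" --pt "27 -40 0 0 0 0 -0.3" --pt "27 -40 0 0 0 0 -0.3" --pt "27 -40 0 0 0 0 -0.3" --pt "27 -40 0 0 0 0 -0.3" --pt "27 -40 0 0 0 0 -0.3" --pt "27 -40 0 0 0 0 -0.3" --pt "15 -20 0 0 0 0 -0.3" --pt "0 0 20 0 0 0 -0.3" --pt "0 0 40 0 0 0 -0.3" --pt "0 0 35 0 0 0 -0.3" --pt "0 0 0 0 0 0 -0.3" --pt "0 0 0 0 0 0 -0.3"

```text
time: 36.78
position: [0.726, 0.018, 0.048]
eef_rot: [0.0, 0.987, -0.16, -0.0]
force: [0.8, -0.7, 0.8]
finger_gap: 0.0368
finger_force: 40.1
```

```bash
python3 - <<'E'
from h import *
go(.7267,.0194,-.008,-18.2)
E
```

```text
t 36.77 pos [0.726 0.018 0.048] phi -18.4 tilt [-0. -0. -1.] gap 0.0368 F [ 0.8 -0.7  0.8]
  turn wz -0.2 shift 0.2 -1.5 56.0
```

carry_out --pt "0 -1.5 20 0 0 0 -0.3" --pt "0 0 20 0 0 0 -0.3" --pt "0 0 14 0 0 0 -0.3" --pt "0 0 0 0 0 0 -0.3" --pt "0 0 0 0 0 0 0.1" --pt "0 0 0 0 0 0 0.1" --pt "0 0 0 0 0 0 0.1" --pt "0 0 -20 0 0 0 0.1" --pt "0 0 -40 0 0 0 0.1" --pt "0 0 -50 0 0 0 0.1" --pt "0 0 -35 0 0 0 0.2" --pt "0 0 0 0 0 0 0.3" --pt "0 0 0 0 0 0 0.3"

```text
time: 38.4
position: [0.7267, 0.0201, 0.1392]
eef_rot: [-0.0, 0.987, -0.16, 0.0]
force: [-0.1, 0.1, -1.1]
finger_gap: 0.0558
finger_force: 0.0
```

```bash
cat >> h.py <<'E'
def inbasket(c=(.629,.026)):
    f=vision.grab_frame('wrist'); W=pts(f); ex=np.array([.951,-.309]); ey=np.array([.309,.951])
    B=np.stack([(W[...,:2]-c)@ex,(W[...,:2]-c)@ey],-1)
    m=(abs(B[...,0])<.118)&(abs(B[...,1])<.063)&(W[...,2]>.0065)&(W[...,2]<.025)
    n,l,st,cc=cv2.connectedComponentsWithStats(m.astype(np.uint8))
    for i in range(1,n):
        if st[i][4]>60: q=B[l==i]*1000; r=cv2.minAreaRect(q.astype(np.float32)); print('in',st[i][4],np.round(r[0],1),np.round(r[1],1),np.median(W[l==i][:,2]).round(4))
E
python3 - <<'E'
from h import *
inbasket(); go(.346,.267,.12,-18.2); see()
E
```

```text
in 1148 [ 96.1 -22.8] [38.5 38.2] 0.0093
in 1185 [93.6 25.2] [39.8 38.4] 0.0092
in 243 [-66.7   7.4] [110.6   4.1] 0.009
t 38.45 pos [0.726  0.0201 0.1378] phi -18.4 tilt [-0.002  0.    -1.   ] gap 0.0554 F [-0.6 -1.3 -0.4]
  turn wz -0.2 shift -438.1 -115.8 17.8
rim (array([648.7, -86.7]), array([349.6, 103.7]), 11.6, np.int64(86))
bar (array([605.8, -38.7]), array([10.3,  2.8]), 0.1, np.int64(6))
  [231.  12.] (array([1608.8,  450.8]), array([99.6, 81.2]), 49.1, np.int64(178)) -0.751
  [270.  64.] (array([1326.7,  273.1]), array([ 49.8, 196.7]), 4.5, np.int64(249)) -0.751
  [435.  92.] (array([ 847.8, -355.8]), array([40.2, 36.8]), 70.9, np.int64(61)) 0.036
  [336. 146.] (array([683.9, -50.9]), array([82. , 26.6]), 4.9, np.int64(140)) 0.003
  [  9. 231.] (array([ 502.3, 1463.4]), array([79.8, 51.4]), 2.6, np.int64(95)) -0.75
  [481. 236.] (array([ 399.9, -476.4]), array([59.7, 61. ]), 73.0, np.int64(270)) 0.009
  [ 40. 254.] (array([ 393.4, 1321. ]), array([173.2,  84.1]), 82.3, np.int64(373)) -0.75
  [233. 255.] (array([344.5, 269.8]), array([43. , 39.7]), 90.0, np.int64(167)) 0.005
  [  8. 257.] (array([ 379.8, 1450. ]), array([100.1,  31.2]), 80.3, np.int64(87)) -0.75
  [632. 360.] (array([  -80.3, -1363. ]), array([68.2, 74.1]), 26.6, np.int64(70)) -0.751
  [633. 389.] (array([ -202.5, -1355.7]), array([69.5, 79.6]), 81.0, np.int64(212)) -0.75
```

carry_out --pt "-22 -6 0 0 0 0 0.41" --pt "-40 -10 0 0 0 0 0.41" --pt "-42 -11 0 0 0 0 0.41" --pt "-42 -11 0 0 0 0 0.41" --pt "-42 -11 0 0 0 0 0.41" --pt "-42 -11 0 0 0 0 0.41" --pt "-42 -11 0 0 0 0 0.41" --pt "-42 -11 0 0 0 0 0.41" --pt "-42 -11 0 0 0 0 0.41" --pt "-42 -11 0 0 0 0 0.41" --pt "-38 -11 0 0 0 0 0.41" --pt "0 0 40 0 0 0 0.41" --pt "0 0 40 0 0 0 0.41" --pt "0 0 15 0 0 0 0.41" --pt "0 0 0 0 0 0 0.41" --pt "0 0 0 0 0 0 0.41"

```text
time: 40.5
position: [0.3505, 0.2672, 0.0452]
eef_rot: [-0.001, 0.987, -0.16, 0.001]
force: [0.3, 0.0, -0.1]
finger_gap: 0.0604
finger_force: 0.0
```

```bash
python3 - <<'E'
from h import *
f=vision.grab_frame('wrist'); blobs(f,.006,300); go(.3465,.267,-.027,-18.2)
E
```

```text
px [319. 221.] ctr [345.3 268.3] size [39.9 40. ] ang 35.2
 px [151.  51.] ctr [539.3 343.8] size [148. 160.] ang 1.5
t 40.55 pos [0.3507 0.2673 0.0455] phi -18.4 tilt [ 0.003  0.001 -1.   ] gap 0.06 F [0.1 0.3 0.5]
  turn wz -0.2 shift -3.9 1.6 72.5
```

carry_out --pt "-5 1 25 0 0 0 0.41" --pt "0 0 28 0 0 0 0.41" --pt "0 0 13 0 0 0 0.41" --pt "0 0 6 0 0 0 0.41" --pt "0 0 0 0 0 0 0.1" --pt "0 0 0 0 0 0 -0.3" --pt "0 0 0 0 0 0 -0.3" --pt "0 0 0 0 0 0 -0.3" --pt "0 0 0 0 0 0 -0.3" --pt "0 0 -10 0 0 0 -0.3" --pt "0 0 -25 0 0 0 -0.3" --pt "0 0 -35 0 0 0 -0.3" --pt "0 0 -40 0 0 0 -0.3" --pt "0 0 -40 0 0 0 -0.3" --pt "0 0 -20 0 0 0 -0.3" --pt "0 0 0 0 0 0 -0.3"

```text
time: 42.55
position: [0.3453, 0.2679, 0.1441]
eef_rot: [-0.001, 0.987, -0.16, 0.002]
force: [0.1, -0.3, -0.4]
finger_gap: 0.0369
finger_force: 40.1
```

```bash
python3 - <<'E'
from h import *
go(.6795,.0096,.14,-18.2)
E
```

```text
t 42.55 pos [0.3453 0.2679 0.1441] phi -18.4 tilt [ 0.004  0.002 -1.   ] gap 0.0369 F [ 0.1 -0.3 -0.4]
  turn wz -0.2 shift 398.1 141.0 4.1
```

carry_out --pt "20 7 0 0 0 0 -0.3" --pt "38 13 0 0 0 0 -0.3" --pt "42 15 0 0 0 0 -0.3" --pt "42 15 0 0 0 0 -0.3" --pt "42 15 0 0 0 0 -0.3" --pt "42 15 0 0 0 0 -0.3" --pt "42 15 0 0 0 0 -0.3" --pt "42 15 0 0 0 0 -0.3" --pt "42 15 0 0 0 0 -0.3" --pt "30 11 0 0 0 0 -0.3" --pt "16 5 0 0 0 0 -0.3" --pt "0 0 0 0 0 0 -0.3" --pt "0 0 20 0 0 0 -0.3" --pt "0 0 30 0 0 0 -0.3" --pt "0 0 0 0 0 0 -0.3"

```text
time: 44.42
position: [0.6736, 0.0091, 0.087]
eef_rot: [0.0, 0.987, -0.159, -0.004]
force: [-0.1, 0.1, 0.5]
finger_gap: 0.0373
finger_force: 40.1
```

```bash
python3 - <<'E'
from h import *
f=vision.grab_frame('wrist'); W=pts(f)
go(.6795,.0096,-.008,-18.2)
E
```

```text
t 44.48 pos [0.6753 0.0089 0.0894] phi -18.3 tilt [-0.005  0.    -1.   ] gap 0.0373 F [ 1.1  0.6 -0.3]
  turn wz -0.1 shift 3.8 -1.9 97.4
```

carry_out --pt "3 -1.5 10 0 0 0 -0.3" --pt "0 0 25 0 0 0 -0.3" --pt "0 0 30 0 0 0 -0.3" --pt "0 0 20 0 0 0 -0.3" --pt "0 0 8 0 0 0 -0.3" --pt "0 0 0 0 0 0 -0.3" --pt "0 0 0 0 0 0 0.1" --pt "0 0 0 0 0 0 0.1" --pt "0 0 0 0 0 0 0.1" --pt "0 0 -20 0 0 0 0.1" --pt "0 0 -40 0 0 0 0.1" --pt "0 0 -50 0 0 0 0.1" --pt "0 0 -40 0 0 0 0.1" --pt "0 0 -20 0 0 0 0.1" --pt "0 0 0 0 0 -10 0.1" --pt "0 0 0 0 0 -10 0.1" --pt "0 0 0 0 0 -10 0.1" --pt "0 0 0 0 0 -10 0.1" --pt "0 0 0 0 0 -10 0"

```text
time: 46.85
position: [0.6803, 0.0085, 0.1681]
eef_rot: [-0.0, 0.961, 0.275, -0.001]
force: [-0.5, 0.8, 0.1]
finger_gap: 0.0423
finger_force: 0.0
```

```bash
python3 - <<'E'
from h import *
inbasket(); go(.6295,.0261,.16,72); f=vision.grab_frame('wrist'); basket(pts(f))
E
```

```text
in 1072 [94.  24.6] [37.8 38.4] 0.0093
in 996 [ 95.2 -23.2] [39.2 39.1] 0.0094
in 998 [55.9 -0.1] [38.2 38.3] 0.0093
in 1193 [-66.   13.9] [81.7 27.9] 0.0112
t 46.9 pos [0.6803 0.0085 0.1681] phi 32.2 tilt [-0.002  0.    -1.   ] gap 0.0429 F [-0.1 -0.2  0. ]
  turn wz -39.8 shift 1.0 -53.8 8.1
rim (array([666.6,  17.7]), array([211.2, 335.6]), 86.3, np.int64(3169))
bar (array([630.2,  26. ]), array([135.8,  11. ]), 72.0, np.int64(1907))
```

carry_out --pt "0 0 0 0 0 -10 0" --pt "0 0 0 0 0 -10 0" --pt "0 0 0 0 0 -10 0" --pt "0 0 0 0 0 -9.8 0" --pt "1 -20 0 0 0 0 0" --pt "0 -33 0 0 0 0 0" --pt "0 0 20 0 0 0 0" --pt "0 0 0 0 0 0 0" --pt "0 0 0 0 0 0 0" --newtons 100

```text
time: 48.08
position: [0.6313, 0.026, 0.1483]
eef_rot: [-0.0, 0.812, 0.583, -0.0]
force: [0.1, -0.5, 0.9]
finger_gap: 0.0429
finger_force: 0.0
```

```bash
python3 - <<'E'
from h import *
f=vision.grab_frame('wrist'); basket(pts(f)); go(.630,.026,.057,72); tips(f)
f=vision.grab_frame('top'); W=cloud(f); basket(W)
E
```

```text
rim (array([659.6,  21. ]), array([216.2, 339.6]), 88.6, np.int64(4320))
bar (array([629.9,  26.3]), array([134.8,  10.4]), 71.9, np.int64(2496))
t 48.12 pos [0.6317 0.026  0.1489] phi 71.4 tilt [ 0. -0. -1.] gap 0.0424 F [-0.8 -0.5 -1. ]
  turn wz -0.6 shift -0.5 -1.6 91.9
  finger -1 1625 tip tool z [-32.9 -30.7 144.4] inner y 21.7 x [-9.4 12.7]
  finger 1 1751 tip tool z [-33.9 -31.3 144.4] inner y 20.4 x [-9.5 12.7]
rim (array([646.5, -33.5]), array([343.1, 199.8]), 9.9, np.int64(104))
bar (array([607.4, -40.2]), array([2.3, 0. ]), -178.5, np.int64(2))
```

carry_out --pt "-0.5 -1.5 25 0 0 -0.5 0" --pt "0 0 30 0 0 0 0" --pt "0 0 25 0 0 0 0" --pt "0 0 11 0 0 0 0" --pt "0 0 0 0 0 0 0" --pt "0 0 0 0 0 0 -0.5" --pt "0 0 0 0 0 0 -0.9" --pt "0 0 0 0 0 0 -0.9" --pt "0 0 0 0 0 0 -0.9" --newtons 110

```text
time: 49.3
position: [0.6304, 0.0263, 0.0596]
eef_rot: [0.001, 0.809, 0.587, 0.001]
force: [-1.4, 0.2, 6.2]
finger_gap: 0.0082
finger_force: 107.8
```

carry_out --pt "0 0 -3 0 0 0 -0.9" --pt "0 0 -6 0 0 0 -0.9" --pt "0 0 -10 0 0 0 -0.9" --pt "0 0 -15 0 0 0 -0.9" --pt "0 0 -20 0 0 0 -0.9" --pt "0 0 -20 0 0 0 -0.9" --pt "0 0 -20 0 0 0 -0.9" --pt "0 0 -20 0 0 0 -0.9" --pt "0 0 -20 0 0 0 -0.9" --pt "0 0 -12 0 0 0 -0.9" --pt "0 0 0 0 0 0 -0.9" --pt "0 0 0 0 0 0 -0.9"

```text
time: 50.8
position: [0.6288, 0.0263, 0.2027]
eef_rot: [-0.001, 0.809, 0.587, -0.001]
force: [0.8, 0.1, -5.3]
finger_gap: 0.0079
finger_force: 107.3
```

```bash
python3 - <<'E'
from h import *
a=np.radians(-8.5); e=np.array([np.cos(a),np.sin(a)]); o=np.array([.541,-.345])
print('stage',o-e*.06); go(*(o-e*.06),.205,81.5)
f=vision.grab_frame('wrist'); W=pts(f); s=ctrl.observe(); p=np.array(s['position'])
ex=np.array([.951,-.309]); ey=np.array([.309,.951]); B=np.stack([(W[...,:2]-p[:2])@ex,(W[...,:2]-p[:2])@ey,W[...,2]],-1)
zb=p[2]-.0596
for x0 in(-.13,-.12,-.1,-.05,.04,.08,.115):
    m=(B[...,0]>x0)&(B[...,0]<x0+.012)&(abs(B[...,1]-.02)<.05)&(W[...,2]>.05); print(x0,m.sum(),(np.percentile(W[m][:,2],[10,50,90])-zb).round(4) if m.any() else '')
np.savez('w10.npz',**f)
E
```

```text
stage [ 0.48165905 -0.33613144]
t 50.8 pos [0.6288 0.0263 0.2027] phi 71.9 tilt [-0.002  0.    -1.   ] gap 0.0079 F [ 0.8  0.1 -5.3]
  turn wz -9.6 shift -380.2 -91.9 -2.3
-0.13 3106 [0.0039 0.0198 0.0325]
-0.12 1478 [0.0029 0.0038 0.0048]
-0.1 1633 [0.0029 0.0038 0.0049]
-0.05 6460 [0.0035 0.1615 0.177 ]
0.04 5855 [0.0035 0.1639 0.1789]
0.08 1785 [0.003  0.009  0.0103]
0.115 3373 [0.0033 0.0181 0.032 ]
```

carry_out --pt "0 0 -2 0 0 -5 -0.9" --pt "0 0 0 0 0 -4.6 -0.9" --pt "0 -15 0 0 0 0 -0.9" --pt "0 -25 0 0 0 0 -0.9" --pt "0 -30 0 0 0 0 -0.9" --pt "0 -22 0 0 0 0 -0.9" --pt "-12 0 0 0 0 0 -0.9" --pt "-24 0 0 0 0 0 -0.9" --pt "-30 0 0 0 0 0 -0.9" --pt "-30 0 0 0 0 0 -0.9" --pt "-30 0 0 0 0 0 -0.9" --pt "-30 0 0 0 0 0 -0.9" --pt "-24 0 0 0 0 0 -0.9" --pt "0 0 0 0 0 0 -0.9" --pt "0 0 0 0 0 0 -0.9"

```text
time: 52.72
position: [0.5116, -0.1381, 0.2055]
eef_rot: [-0.0, 0.758, 0.653, 0.0]
force: [0.1, 0.6, -4.8]
finger_gap: 0.008
finger_force: 107.6
```

```bash
cat > st.py <<'E'
from h import *
def stand(W,c=(.5388,-.3459)):
    """prongs at 0.19-0.235 m: lateral peaks and yaw"""
    d=W[...,:2]-np.array(c); S=W[(np.hypot(d[...,0]-.07,d[...,1])<.16)&(W[...,2]>.19)&(W[...,2]<.232)]
    if len(S)<30: print('few',len(S)); return
    f=lambda a:(S[:,1]*np.cos(a)-S[:,0]*np.sin(a))
    a=max(np.radians(np.arange(-15,0,.25)),key=lambda a:np.var(np.histogram(f(a),bins=np.arange(-.6,.6,.003))[0]))
    L=f(a); X=S[:,0]*np.cos(a)+S[:,1]*np.sin(a); h,e=np.histogram(L,bins=np.arange(-.33,-.19,.004)); print(len(S),'yaw',np.degrees(a),'lat',[(round(x+.002,3),int(n)) for x,n in zip(e,h) if n>max(h)*.15],'x',np.percentile(X,[0,.5,99.5]).round(4))
    for lo,hi in((-.32,-.262),(-.262,-.21)):
        q=(L>lo)&(L<hi)
        if q.sum()>10: print('  prong',q.sum(),'lat med',np.median(L[q]).round(4),'x min',np.percentile(X[q],[0,1]).round(4),'fit yaw',np.degrees(np.arctan(np.polyfit(X[q],L[q],1)[0])+a).round(2))
E
python3 - <<'E'
from st import *
go(.48166,-.33613,.205,81.5)
f=vision.grab_frame('wrist'); W=pts(f); stand(W)
stand(cloud(vision.grab_frame('top'))); stand(cloud(vision.grab_frame('scene'))); stand(cloud(dict(np.load('top0.npz')))); stand(cloud(dict(np.load('scene0.npz')))); stand(pts(dict(np.load('w10.npz'))))
E
```

```text
t 52.73 pos [ 0.5116 -0.1381  0.2055] phi 81.5 tilt [-0.  0. -1.] gap 0.008 F [ 0.1  0.6 -4.8]
  turn wz -0.0 shift -200.2 -0.4 0.5
730 yaw -8.75 lat [(np.float64(-0.252), 30), (np.float64(-0.248), 52), (np.float64(-0.244), 122), (np.float64(-0.24), 183), (np.float64(-0.224), 51), (np.float64(-0.22), 173)] x [0.7243 0.7258 0.7722]
  prong 15 lat med -0.2649 x min [0.7435 0.7435] fit yaw -4.3
  prong 715 lat med -0.2409 x min [0.7243 0.7264] fit yaw -19.84
660 yaw -8.75 lat [(np.float64(-0.3), 21), (np.float64(-0.296), 113), (np.float64(-0.292), 107), (np.float64(-0.244), 34), (np.float64(-0.228), 82), (np.float64(-0.224), 131), (np.float64(-0.22), 24)] x [0.5545 0.5576 0.7702]
  prong 308 lat med -0.2935 x min [0.5548 0.5585] fit yaw -4.08
  prong 352 lat med -0.2269 x min [0.5545 0.5587] fit yaw -14.49
573 yaw -8.75 lat [(np.float64(-0.3), 73), (np.float64(-0.296), 105), (np.float64(-0.292), 30), (np.float64(-0.276), 24), (np.float64(-0.252), 16), (np.float64(-0.248), 19), (np.float64(-0.232), 32), (np.float64(-0.228), 100), (np.float64(-0.224), 69)] x [0.5575 0.5616 0.7751]
  prong 288 lat med -0.2952 x min [0.5575 0.563 ] fit yaw -3.3
  prong 285 lat med -0.2289 x min [0.5619 0.563 ] fit yaw -13.95
650 yaw -8.25 lat [(np.float64(-0.304), 70), (np.float64(-0.3), 131), (np.float64(-0.296), 42), (np.float64(-0.252), 27), (np.float64(-0.236), 30), (np.float64(-0.232), 101), (np.float64(-0.228), 110)] x [0.5533 0.5543 0.7678]
  prong 323 lat med -0.2991 x min [0.5533 0.5563] fit yaw -2.92
  prong 327 lat med -0.232 x min [0.5534 0.5562] fit yaw -13.2
563 yaw -8.75 lat [(np.float64(-0.3), 70), (np.float64(-0.296), 108), (np.float64(-0.292), 27), (np.float64(-0.276), 23), (np.float64(-0.232), 32), (np.float64(-0.228), 99), (np.float64(-0.224), 70)] x [0.5585 0.5621 0.7754]
  prong 282 lat med -0.2953 x min [0.5585 0.5633] fit yaw -3.45
  prong 281 lat med -0.2289 x min [0.5603 0.564 ] fit yaw -13.84
few 0
```

carry_out --pt "-15 0 0 0 0 0 -0.9" --pt "-30 0 0 0 0 0 -0.9" --pt "-35 0 0 0 0 0 -0.9" --pt "-35 0 0 0 0 0 -0.9" --pt "-35 0 0 0 0 0 -0.9" --pt "-30 0 0 0 0 0 -0.9" --pt "-20 0 0 0 0 0 -0.9" --pt "0 0 0 0 0 0 -0.9" --pt "0 0 0 0 0 0 -0.9"

```text
time: 54.0
position: [0.4824, -0.3354, 0.2056]
eef_rot: [-0.0, 0.757, 0.653, 0.0]
force: [0.3, -1.0, -4.5]
finger_gap: 0.0079
finger_force: 107.6
```

```bash
python3 - <<'E'
from st import *
go(.48166,-.33613,.205,81.5)
f=vision.grab_frame('wrist'); np.savez('w11.npz',**f); W=pts(f)
a=np.radians(-8.5); p=ctrl.observe()['position']
X=W[...,0]*np.cos(a)+W[...,1]*np.sin(a); L=W[...,1]*np.cos(a)-W[...,0]*np.sin(a)
px=p[0]*np.cos(a)+p[1]*np.sin(a); pl=p[1]*np.cos(a)-p[0]*np.sin(a); print('tcp local',px,pl)
m0=(X>px+.015)&(X<px+.3)&(abs(L-pl)<.1)&(W[...,2]>.192)&(W[...,2]<.232)
for x in np.arange(px+.01,px+.24,.01):
    m=m0&(X>=x)&(X<x+.01)
    if m.sum()>3:
        o=[]
        for lo,hi in((-.1,0),(0,.1)):
            q=m&(L-pl>lo)&(L-pl<hi)
            o.append((int(q.sum()),np.median(L[q]).round(4),np.percentile(W[q][:,2],95).round(4),X[q].min().round(4)) if q.sum()>2 else None)
        print((x-px).round(3),o)
E
```

```text
t 54.0 pos [ 0.4824 -0.3354  0.2056] phi 81.5 tilt [-0.     0.001 -1.   ] gap 0.0079 F [ 0.3 -1.  -4.5]
  turn wz 0.0 shift -0.8 -0.7 0.6
tcp local 0.5267631305096866 -0.2601912174839621
0.02 [None, (18, np.float64(-0.2267), np.float64(0.2249), np.float64(0.5554))]
0.03 [(26, np.float64(-0.2934), np.float64(0.2189), np.float64(0.5619)), (253, np.float64(-0.2256), np.float64(0.2264), np.float64(0.5568))]
0.04 [(70, np.float64(-0.2935), np.float64(0.2154), np.float64(0.5669)), (191, np.float64(-0.2251), np.float64(0.2202), np.float64(0.5668))]
0.05 [(130, np.float64(-0.2938), np.float64(0.208), np.float64(0.5768)), (176, np.float64(-0.2257), np.float64(0.2098), np.float64(0.5769))]
0.06 [(180, np.float64(-0.2949), np.float64(0.2077), np.float64(0.587)), (231, np.float64(-0.2262), np.float64(0.2078), np.float64(0.5868))]
0.07 [(230, np.float64(-0.2948), np.float64(0.2168), np.float64(0.5968)), (295, np.float64(-0.226), np.float64(0.2172), np.float64(0.5969))]
0.08 [(175, np.float64(-0.2948), np.float64(0.2199), np.float64(0.6068)), (222, np.float64(-0.2258), np.float64(0.22), np.float64
[... 1424 characters left out ...]
0.19 [(80, np.float64(-0.2944), np.float64(0.2198), np.float64(0.7168)), (88, np.float64(-0.2257), np.float64(0.22), np.float64(0.7169))]
0.2 [(80, np.float64(-0.2947), np.float64(0.2198), np.float64(0.7268)), (78, np.float64(-0.2256), np.float64(0.2199), np.float64(0.7269))]
0.21 [(680, np.float64(-0.269), np.float64(0.2302), np.float64(0.7368)), (659, np.float64(-0.2512), np.float64(0.2301), np.float64(0.7368))]
0.22 [(280, np.float64(-0.2881), np.float64(0.2308), np.float64(0.7468)), (469, np.float64(-0.2411), np.float64(0.2308), np.float64(0.7468))]
0.23 [(42, np.float64(-0.2896), np.float64(0.2304), np.float64(0.7569)), (151, np.float64(-0.2443), np.float64(0.2307), np.float64(0.7568))]
```

```bash
python3 - <<'E'
from st import *
f=dict(np.load('w11.npz')); W=pts(f); a=np.radians(-8.5)
X=W[...,0]*np.cos(a)+W[...,1]*np.sin(a); L=W[...,1]*np.cos(a)-W[...,0]*np.sin(a)
for l in(-.2946,-.2256):
    m=(abs(L-l)<.003)&(W[...,2]>.19)&(W[...,2]<.24)
    print([(round(x*1000),round(W[q][:,2].max()*1000,1)) for x in np.arange(.553,.61,.003) if (q:=m&(X>=x)&(X<x+.003)).any()])
m=(abs(L+.26)<.01)&(W[...,2]>.1)&(W[...,2]<.24)&(X>.65); print('column',np.percentile(X[m],[0,1,5,50,99]).round(4))
E
```

```text
[(559, np.float64(217.2)), (562, np.float64(219.4)), (565, np.float64(218.9)), (568, np.float64(215.3)), (571, np.float64(212.4)), (574, np.float64(210.8)), (577, np.float64(209.6)), (580, np.float64(207.5)), (583, np.float64(204.7)), (586, np.float64(205.9)), (589, np.float64(205.0)), (592, np.float64(207.5)), (595, np.float64(210.0)), (598, np.float64(213.8)), (601, np.float64(215.9)), (604, np.float64(218.5)), (607, np.float64(220.3))]
[(553, np.float64(223.1)), (556, np.float64(227.2)), (559, np.float64(227.2)), (562, np.float64(226.2)), (565, np.float64(222.8)), (568, np.float64(220.6)), (571, np.float64(216.9)), (574, np.float64(213.9)), (577, np.float64(210.8)), (580, np.float64(207.6)), (583, np.float64(205.9)), (586, np.float64(205.9)), (589, np.float64(205.5)), (592, np.float64(209.3)), (595, np.float64(209.8)), (598, np.float64(214.5)), (601, np.float64(216.1)), (604, np.float64(219.1)), (607, np.float64(220.7))]
column [0.65   0.6507 0.7418 0.7463 0.7661]
```

carry_out --pt "0 5 0 0 0 0 -0.9" --pt "0 10 0 0 0 0 -0.9" --pt "0 12 0 0 0 0 -0.9" --pt "0 12 0 0 0 0 -0.9" --pt "0 10 0 0 0 0 -0.9" --pt "0 6 0 0 0 0 -0.9" --pt "0 4 0 0 0 0 -0.9" --pt "0 0 0 0 0 0 -0.9" --pt "0 0 8 0 0 0 -0.9" --pt "0 0 10 0 0 0 -0.9" --pt "0 0 8 0 0 0 -0.9" --pt "0 0 5 0 0 0 -0.9" --pt "0 0 0 0 0 0 -0.9" --pt "0 0 0 0 0 0 -0.9"

```text
time: 55.8
position: [0.5409, -0.3449, 0.1752]
eef_rot: [0.0, 0.757, 0.653, 0.0]
force: [-0.4, -0.8, -5.5]
finger_gap: 0.0083
finger_force: 107.6
```

```bash
python3 - <<'E'
from st import *
a=np.radians(-8.5); n=np.array([np.cos(a),np.sin(a)]); l=np.array([-np.sin(a),np.cos(a)])
t=n*.586+l*-.2601; go(*t,.1636,81.5)
E
```

```text
t 55.8 pos [ 0.5409 -0.3449  0.1752] phi 81.5 tilt [ 0.001 -0.    -1.   ] gap 0.0083 F [-0.4 -0.8 -5.5]
  turn wz 0.0 shift 1.0 0.0 11.6
```

carry_out --pt "0 0 4 0 0 0 -0.9" --pt "0 0 3 0 0 0 -0.9" --pt "0 0 2 0 0 0 -0.9" --pt "0 0 1 0 0 0 -0.9" --pt "0 0 0 0 0 0 -0.9" --pt "0 0 0 0 0 0 -0.9"

```text
time: 56.55
position: [0.5411, -0.3449, 0.1653]
eef_rot: [0.001, 0.757, 0.653, 0.0]
force: [2.2, -0.6, -2.3]
finger_gap: 0.0084
finger_force: 107.9
```

carry_out --pt "0 0 1 0 0 0 -0.9" --pt "0 0 0.5 0 0 0 -0.9" --pt "0 0 0 0 0 0 -0.9"

```text
time: 56.92
position: [0.5415, -0.3451, 0.1644]
eef_rot: [0.001, 0.757, 0.653, 0.0]
force: [2.5, -0.3, 2.3]
finger_gap: 0.0081
finger_force: 108.6
```

carry_out --pt "0 1.5 0 0 0 0 -0.9" --pt "0 0.5 0 0 0 0 -0.9" --pt "0 0 0.5 0 0 0 -0.9" --pt "0 0 0 0 0 0 -0.9"

```text
time: 57.42
position: [0.5426, -0.3452, 0.1635]
eef_rot: [0.0, 0.757, 0.653, -0.0]
force: [-1.4, 0.4, 5.1]
finger_gap: 0.0082
finger_force: 109.0
```

Seated with the weight carried by the stand. Open gently and check.

carry_out --pt "0 0 0 0 0 0 -0.6" --pt "0 0 0 0 0 0 -0.4" --pt "0 0 0 0 0 0 -0.2" --pt "0 0 0 0 0 0 -0.1" --pt "0 0 0 0 0 0 -0.1"

```text
time: 58.05
position: [0.5427, -0.345, 0.1627]
eef_rot: [-0.0, 0.757, 0.653, -0.0]
force: [0.0, -0.0, 1.0]
finger_gap: 0.0382
finger_force: 0.0
```

```bash
cat > hang.py <<'E'
from st import *
def hang():
    go(.5420,-.3451,.22,81.5)
    f=vision.grab_frame('wrist'); W=pts(f); a=np.radians(-8.5)
    X=W[...,0]*np.cos(a)+W[...,1]*np.sin(a)-.587; L=W[...,1]*np.cos(a)-W[...,0]*np.sin(a)+.2601
    m=(X>-.14)&(X<.14)&(abs(L)<.08)&(W[...,2]>.11)&(W[...,2]<.145)
    for x0,x1 in((-.14,-.115),(.115,.14)):
        q=m&(X>x0)&(X<x1); print('rim end',q.sum(),(np.percentile(W[q][:,2],[50,98]).round(4),np.percentile(X[q],[1,99]).round(4)) if q.any() else '')
    q=(abs(X)<.02)&(abs(L)<.075)&(W[...,2]>.208)&(W[...,2]<.23); print('bar',q.sum(),np.percentile(W[q][:,2],[50,95]).round(4),np.percentile(X[q],[2,50,98]).round(4),np.percentile(L[q],[1,99]).round(3)) if q.any() else 0
    for x0 in (-.1,-.08,-.06,.05,.07,.09):
        q=m&0 if 0 else (X>x0)&(X<x0+.01)&(abs(L)<.055)&(W[...,2]>.09)&(W[...,2]<.135); print(x0,np.percentile(W[q][:,2],[5,50,95]).round(4) if q.any() else '')
hang()
E
python3 hang.py
```

```text
t 58.05 pos [ 0.5427 -0.345   0.1627] phi 81.5 tilt [-0.  0. -1.] gap 0.0382 F [ 0. -0.  1.]
  turn wz 0.0 shift -0.2 -0.7 -57.3
rim end 3495 (array([0.1286, 0.138 ]), array([-0.1262, -0.1159]))
rim end 2938 (array([0.1273, 0.136 ]), array([0.1162, 0.1259]))
bar 7522 [0.2179 0.223 ] [-0.0193  0.0003  0.0198] [-0.037  0.066]
-0.1 [0.1071 0.1081 0.1092]
-0.08 [0.1144 0.1159 0.117 ]
-0.06 [0.1077 0.1156 0.1168]
0.05 [0.1059 0.1072 0.1135]
0.07 [0.1058 0.1073 0.1133]
0.09 [0.106  0.1123 0.1135]
```

carry_out --pt "0 0 -5 0 0 0 -0.1" --pt "0 0 -10 0 0 0 -0.1" --pt "0 0 -20 0 0 0 -0.1" --pt "0 0 -30 0 0 0 -0.1" --pt "0 0 -30 0 0 0 -0.1" --pt "0 0 -30 0 0 0 -0.1" --pt "0 -30 -10 0 0 0 -0.1" --pt "0 -40 0 0 0 0 -0.1" --pt "0 -20 0 0 0 0 -0.1" --pt "0 0 0 0 0 0 -0.1" --pt "0 0 0 0 0 0 -0.1" --pt "0 0 0 0 0 0 -0.1"

```text
time: 59.6
position: [0.4544, -0.3318, 0.298]
eef_rot: [0.0, 0.757, 0.653, 0.0]
force: [-0.5, 0.2, -0.5]
finger_gap: 0.0385
finger_force: 0.0
```

```bash
python3 hang.py; python3 - <<'E'
from h import *
f=vision.grab_frame('top'); W=cloud(f); g=np.load('top0.npz')
d=cv2.absdiff(cv2.cvtColor(f['color'],cv2.COLOR_RGB2GRAY),cv2.cvtColor(g['color'],cv2.COLOR_RGB2GRAY))
for n,(u,v) in dict(mount=(383,203),ring=(265,207),driver=(165,248),post=(481,236),gauge=(212,185),pad=(203,163)).items(): print(n,d[v-12:v+12,u-12:u+12].mean().round(1))
E
```

```text
t 59.6 pos [ 0.4544 -0.3318  0.298 ] phi 81.6 tilt [ 0.  0. -1.] gap 0.0385 F [-0.5  0.2 -0.5]
  turn wz 0.1 shift -0.2 88.6 78.0
rim end 869 (array([0.1366, 0.1385]), array([-0.1266, -0.1156]))
rim end 1225 (array([0.1262, 0.1361]), array([0.1168, 0.1262]))
bar 2351 [0.2176 0.2193] [-0.0172 -0.0013  0.0183] [-0.067  0.065]
-0.1 [0.1069 0.1082 0.1094]
-0.08 [0.1083 0.1159 0.1172]
-0.06 [0.1076 0.1157 0.1169]
0.05 [0.1058 0.1075 0.1139]
0.07 [0.1058 0.1074 0.1136]
0.09 [0.1058 0.1121 0.1136]
mount 2.6
ring 0.8
driver 2.1
post 62.6
gauge 2.4
pad 2.2
```

```bash
python3 -c "
from bench import ctrl
print(ctrl.close_job())"
```

```text
the job is handed in; nothing more can be done
None
```

The job is handed in at about 60 s on the robot clock: the strip was pressed under the gauge foot (22 mm travel) and released, then the strip and all three discs went into the basket, which hangs level on both prongs; before/after checks showed the bystanders unmoved, except the optic post, which the arm hid from view in that final check.

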